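# Load the vacuum holding tray with radome castings and pump it down

## Task

Get the holding tray ready for spraying. First press the bleed lever's pad all the way down and let it spring up again; next set every grey resin dome from the felt pad, upright, nose up, gently lowered (never dropped) fully into a tray pocket of its own; then, with all of them in, push the pump's square paddle fully home twice, letting it come all the way back out after each stroke. At the end every dome must still be seated in its pocket and let go, and the other things on the bench must stay where they are.

Things in the scene. Friction and masses are not known exactly. Their poses are not given: they have to be found in the camera images.
- dome1: Grey resin dome 1 (all alike; 4 to 6 present): egg-like, 70 mm tall, round about its z axis, widest (56 mm) 30 mm above its underside, 54 mm wide at 43 mm, 44 mm at 57 mm, rounded nose on top, flat foot 49 mm wide, ballasted. About 110 g. Origin: centre of the underside, z up through the nose. Fragile: cracks if squeezed over 70 N per finger or pressed on the tray over 30 N, or dropped.
- dome2: Grey resin dome 2 (all alike; 4 to 6 present): egg-like, 70 mm tall, round about its z axis, widest (56 mm) 30 mm above its underside, 54 mm wide at 43 mm, 44 mm at 57 mm, rounded nose on top, flat foot 49 mm wide, ballasted. About 110 g. Origin: centre of the underside, z up through the nose. Fragile: cracks if squeezed over 70 N per finger or pressed on the tray over 30 N, or dropped.
- dome3: Grey resin dome 3 (all alike; 4 to 6 present): egg-like, 70 mm tall, round about its z axis, widest (56 mm) 30 mm above its underside, 54 mm wide at 43 mm, 44 mm at 57 mm, rounded nose on top, flat foot 49 mm wide, ballasted. About 110 g. Origin: centre of the underside, z up through the nose. Fragile: cracks if squeezed over 70 N per finger or pressed on the tray over 30 N, or dropped.
- dome4: Grey resin dome 4 (all alike; 4 to 6 present): egg-like, 70 mm tall, round about its z axis, widest (56 mm) 30 mm above its underside, 54 mm wide at 43 mm, 44 mm at 57 mm, rounded nose on top, flat foot 49 mm wide, ballasted. About 110 g. Origin: centre of the underside, z up through the nose. Fragile: cracks if squeezed over 70 N per finger or pressed on the tray over 30 N, or dropped.
- dome5: Grey resin dome 5 (all alike; 4 to 6 present): egg-like, 70 mm tall, round about its z axis, widest (56 mm) 30 mm above its underside, 54 mm wide at 43 mm, 44 mm at 57 mm, rounded nose on top, flat foot 49 mm wide, ballasted. About 110 g. Origin: centre of the underside, z up through the nose. Fragile: cracks if squeezed over 70 N per finger or pressed on the tray over 30 N, or dropped.
- dome6: Grey resin dome 6 (all alike; 4 to 6 present): egg-like, 70 mm tall, round about its z axis, widest (56 mm) 30 mm above its underside, 54 mm wide at 43 mm, 44 mm at 57 mm, rounded nose on top, flat foot 49 mm wide, ballasted. About 110 g. Origin: centre of the underside, z up through the nose. Fragile: cracks if squeezed over 70 N per finger or pressed on the tray over 30 N, or dropped.
- pocket1 (a point): Pocket 1 of six in the aluminium tray: centre of the pocket's floor, 6 mm above the bench. Round with a black rubber disc on its floor, 57 mm across, 12 mm deep, its rim level with the tray's top face, 18 mm above the bench. Axes as the tray's: 2 rows of 3 pockets, 92 mm apart both ways, rows along the tray's y.
- pocket2 (a point): Pocket 2 of six in the aluminium tray: centre of the pocket's floor, 6 mm above the bench. Round with a black rubber disc on its floor, 57 mm across, 12 mm deep, its rim level with the tray's top face, 18 mm above the bench. Axes as the tray's: 2 rows of 3 pockets, 92 mm apart both ways, rows along the tray's y.
- pocket3 (a point): Pocket 3 of six in the aluminium tray: centre of the pocket's floor, 6 mm above the bench. Round with a black rubber disc on its floor, 57 mm across, 12 mm deep, its rim level with the tray's top face, 18 mm above the bench. Axes as the tray's: 2 rows of 3 pockets, 92 mm apart both ways, rows along the tray's y.
- pocket4 (a point): Pocket 4 of six in the aluminium tray: centre of the pocket's floor, 6 mm above the bench. Round with a black rubber disc on its floor, 57 mm across, 12 mm deep, its rim level with the tray's top face, 18 mm above the bench. Axes as the tray's: 2 rows of 3 pockets, 92 mm apart both ways, rows along the tray's y.
- pocket5 (a point): Pocket 5 of six in the aluminium tray: centre of the pocket's floor, 6 mm above the bench. Round with a black rubber disc on its floor, 57 mm across, 12 mm deep, its rim level with the tray's top face, 18 mm above the bench. Axes as the tray's: 2 rows of 3 pockets, 92 mm apart both ways, rows along the tray's y.
- pocket6 (a point): Pocket 6 of six in the aluminium tray: centre of the pocket's floor, 6 mm above the bench. Round with a black rubber disc on its floor, 57 mm across, 12 mm deep, its rim level with the tray's top face, 18 mm above the bench. Axes as the tray's: 2 rows of 3 pockets, 92 mm apart both ways, rows along the tray's y.
- bleed_pad (a point): Top centre of the black rubber pad (34 x 44 mm) on the end of the bleed valve's sprung lever, about 63 mm above the bench at rest. The steel lever is pivoted 72 mm behind the pad on a grey block (34 x 56 x 50 mm, 20 mm brass stub on top); the pad is on the robot's side and tips up at rest. Pushed straight down it sinks about 31 mm, to the stop.
- bleed (a joint): Angle of the bleed lever in rad: 0 at rest (tipped up 0.40 rad), grows as the pad goes down, stops at 0.45 (fully down). Spring returns it; about 6 N on the pad to start, 11 N fully down.
- pump_face (a point): Centre of the front face of the hand vacuum pump's square black paddle (60 x 60 mm, 12 mm thick, upright, its centre 52 mm above the bench, so from 22 to 82 mm). The point's x axis points horizontally from the face into the pump: the direction to push. The pump barrel (185 mm long, up to 78 mm high) lies behind the paddle, fixed to the bench.
- pump (a joint): Travel of the pump paddle in m: 0 at rest (out), grows as it is pushed in along the face's x axis, stops at 0.060 (fully home). Spring returns it; about 4 N to start, 13 N fully home.
- nozzle: Bystander standing on the felt pad among the domes: grey ring-shaped exhaust nozzle 58 mm across outside, 46 mm inside, 36 mm tall. Origin: centre of its underside.
- wheel: Bystander: grey model wheel lying flat, 48 mm across, 20 mm thick. Origin: centre of its underside.
- can: Bystander: dark can, 66 mm across, 122 mm tall. Origin: centre of its underside.
- thinner: Bystander: green glass jar, 60 mm across, 75 mm tall. Origin: centre of its underside.
- glue: Bystander: clear glass glue jar with black cap, 48 mm across, 65 mm tall. Origin: centre of its underside.
- pad: Grey felt drying pad, 210 x 400 mm, 3 mm thick, fixed to the bench, where the domes stand at the start (about 100 mm apart). Origin: centre of its underside.
- tray: The aluminium holding tray with the six pockets, 176 (x) x 268 (y) x 18 mm, fixed to the bench. Origin: centre of its underside.
Mind the look-alikes: they are no part of the job. Leave any blue or red look-alike of the dome1 alone. What is shaped like the dome5 but yellow is not meant.

How it is judged:
On the way, in this order (a step that is already met when the one before it is completed fails the run):
1. the bleed lever is pressed fully down (value of joint bleed above 0.4 rad), for 0.1 s.
2. the bleed lever has sprung back up (value of joint bleed below 0.05 rad), for 0.1 s.
3. every dome present is seated upright in a pocket and released (angle between each of dome1, dome2, dome3, dome4, dome5, dome6's own z axis and vertical below 0.15 rad and ((horizontal distance between dome1 and pocket1 below 0.007 m and distance between dome1 and pocket1 below 0.0085 m) or (horizontal distance between dome1 and pocket2 below 0.007 m and distance between dome1 and pocket2 below 0.0085 m) or (horizontal distance between dome1 and pocket3 below 0.007 m and distance between dome1 and pocket3 below 0.0085 m) or (horizontal distance between dome1 and pocket4 below 0.007 m and distance between dome1 and pocket4 below 0.0085 m) or (horizontal distance between dome1 and pocket5 below 0.007 m and distance between dome1 and pocket5 below 0.0085 m) or (horizontal distance between dome1 and pocket6 below 0.007 m and distance between dome1 and pocket6 below 0.0085 m)) and ((horizontal distance between dome2 and pocket1 below 0.007 m and distance between dome2 and pocket1 below 0.0085 m) or (horizontal distance between dome2 and pocket2 below 0.007 m and distance between dome2 and pocket2 below 0.0085 m) or (horizontal distance between dome2 and pocket3 below 0.007 m and distance between dome2 and pocket3 below 0.0085 m) or (horizontal distance between dome2 and pocket4 below 0.007 m and distance between dome2 and pocket4 below 0.0085 m) or (horizontal distance between dome2 and pocket5 below 0.007 m and distance between dome2 and pocket5 below 0.0085 m) or (horizontal distance between dome2 and pocket6 below 0.007 m and distance between dome2 and pocket6 below 0.0085 m)) and ((horizontal distance between dome3 and pocket1 below 0.007 m and distance between dome3 and pocket1 below 0.0085 m) or (horizontal distance between dome3 and pocket2 below 0.007 m and distance between dome3 and pocket2 below 0.0085 m) or (horizontal distance between dome3 and pocket3 below 0.007 m and distance between dome3 and pocket3 below 0.0085 m) or (horizontal distance between dome3 and pocket4 below 0.007 m and distance between dome3 and pocket4 below 0.0085 m) or (horizontal distance between dome3 and pocket5 below 0.007 m and distance between dome3 and pocket5 below 0.0085 m) or (horizontal distance between dome3 and pocket6 below 0.007 m and distance between dome3 and pocket6 below 0.0085 m)) and ((horizontal distance between dome4 and pocket1 below 0.007 m and distance between dome4 and pocket1 below 0.0085 m) or (horizontal distance between dome4 and pocket2 below 0.007 m and distance between dome4 and pocket2 below 0.0085 m) or (horizontal distance between dome4 and pocket3 below 0.007 m and distance between dome4 and pocket3 below 0.0085 m) or (horizontal distance between dome4 and pocket4 below 0.007 m and distance between dome4 and pocket4 below 0.0085 m) or (horizontal distance between dome4 and pocket5 below 0.007 m and distance between dome4 and pocket5 below 0.0085 m) or (horizontal distance between dome4 and pocket6 below 0.007 m and distance between dome4 and pocket6 below 0.0085 m)) and ((horizontal distance between dome5 and pocket1 below 0.007 m and distance between dome5 and pocket1 below 0.0085 m) or (horizontal distance between dome5 and pocket2 below 0.007 m and distance between dome5 and pocket2 below 0.0085 m) or (horizontal distance between dome5 and pocket3 below 0.007 m and distance between dome5 and pocket3 below 0.0085 m) or (horizontal distance between dome5 and pocket4 below 0.007 m and distance between dome5 and pocket4 below 0.0085 m) or (horizontal distance between dome5 and pocket5 below 0.007 m and distance between dome5 and pocket5 below 0.0085 m) or (horizontal distance between dome5 and pocket6 below 0.007 m and distance between dome5 and pocket6 below 0.0085 m)) and ((horizontal distance between dome6 and pocket1 below 0.007 m and distance between dome6 and pocket1 below 0.0085 m) or (horizontal distance between dome6 and pocket2 below 0.007 m and distance between dome6 and pocket2 below 0.0085 m) or (horizontal distance between dome6 and pocket3 below 0.007 m and distance between dome6 and pocket3 below 0.0085 m) or (horizontal distance between dome6 and pocket4 below 0.007 m and distance between dome6 and pocket4 below 0.0085 m) or (horizontal distance between dome6 and pocket5 below 0.007 m and distance between dome6 and pocket5 below 0.0085 m) or (horizontal distance between dome6 and pocket6 below 0.007 m and distance between dome6 and pocket6 below 0.0085 m)) and contact force between each of dome1, dome2, dome3, dome4, dome5, dome6 and the fingers below 0.1 N), for 0.2 s.
4. the pump paddle is pushed fully home (first stroke) (value of joint pump above 0.055 m), for 0.1 s.
5. the paddle is all the way out again (value of joint pump below 0.006 m), for 0.1 s.
6. the pump paddle is pushed fully home (second stroke) (value of joint pump above 0.055 m), for 0.1 s.
7. the paddle is all the way out again (value of joint pump below 0.006 m), for 0.1 s.
At the end, for the whole second after the job is handed in: Every dome present stands in a tray pocket: upright within 0.15 rad, its underside's centre within 7 mm sideways of the pocket floor's centre and within 8.5 mm of it in all, at rest and released; the pump paddle is out (under 6 mm of travel) and the bleed lever is up (under 0.05 rad) (all of step 3 and linear speed of each of dome1, dome2, dome3, dome4, dome5, dome6 below 0.02 m/s and value of joint pump below 0.006 m and value of joint bleed below 0.05 rad); the robot touches nothing.
It fails at once if a dome is squeezed with more than 140 N in all by the fingers (70 N each) (contact force between any of dome1, dome2, dome3, dome4, dome5, dome6 and the fingers above 140 N).
It fails at once if a dome is rammed against the tray with more than 30 N (contact force between any of dome1, dome2, dome3, dome4, dome5, dome6 and tray above 30 N).
It fails at once if a dome is dropped into the tray from a height (falls freely over it by more than a centimetre or so while 12 mm or more above its top face) ((horizontal distance between dome1 and tray below 0.16 m and height (world z) of dome1 above 0.03 m and linear speed of dome1 above 0.45 m/s and contact force between dome1 and the fingers below 0.05 N) or (horizontal distance between dome2 and tray below 0.16 m and height (world z) of dome2 above 0.03 m and linear speed of dome2 above 0.45 m/s and contact force between dome2 and the fingers below 0.05 N) or (horizontal distance between dome3 and tray below 0.16 m and height (world z) of dome3 above 0.03 m and linear speed of dome3 above 0.45 m/s and contact force between dome3 and the fingers below 0.05 N) or (horizontal distance between dome4 and tray below 0.16 m and height (world z) of dome4 above 0.03 m and linear speed of dome4 above 0.45 m/s and contact force between dome4 and the fingers below 0.05 N) or (horizontal distance between dome5 and tray below 0.16 m and height (world z) of dome5 above 0.03 m and linear speed of dome5 above 0.45 m/s and contact force between dome5 and the fingers below 0.05 N) or (horizontal distance between dome6 and tray below 0.16 m and height (world z) of dome6 above 0.03 m and linear speed of dome6 above 0.45 m/s and contact force between dome6 and the fingers below 0.05 N)).
It fails at once if a bystander is moved more than 50 mm (distance of any of nozzle, wheel, can, thinner, glue from where it was at the start of the episode above 0.05 m).
Of dome1, dome2, dome3, dome4, dome5, dome6 only 4 to 6 are there at a start; the rules pass over those that are not, and their reading is None.
At some moment in a run one of dome1, dome2, dome3, dome4, dome5, dome6 may be knocked a few centimetres aside while the robot is not near it.
It also fails if it takes over 210 s, if anything falls off the work surface, if the arm or the gripper's body presses on something with over 40 N, if the wrist force passes 120 N, or if a joint passes its speed limit or range.

## Robot

A 6-joint arm with a two-finger parallel gripper is mounted at the origin on the work surface. World frame = base frame: x ahead of the robot, y to its left, z up, the work surface at z = 0. Lengths are in m, angles in rad, forces in N, time in s.
With the tool pointing down it reaches from about 0.35 to 0.775 m from the base axis. Payload 7.3 kg.
Tool frame: the origin (TCP) lies at the very end of the fingers, on their centre line; the grasp point (between the pads) lies 19 mm behind it (robot.tcp_to_grasp is the z of the grasp point in the tool frame, in m); z points along the fingers, y is the line along which they close (so a half turn about z gives the same grasp; the last joint's range is limited). The gripper opens to 92 mm and grips with 3 to 60 N. Pads are 19 mm wide; open, the fingers measure 130 mm over their backs; the gripper's body (75 mm by 190 mm) begins 47 mm behind the grasp point.
Start: joints at [1.062, 0.342, 1.524, -0, 1.275, -0.146], TCP at [0.186, 0.491, 0.227] pointing down, gripper open.
Joint ranges: [-2.53, 2.53], [-0.77, 2.02], [0.04, 2.7], [-1, 4.14], [0.28, 2.66], [-3.11, 3.11]. Speed limits (rad/s): [2.57, 2.57, 3.14, 3.14, 3.14, 3.14].

## Interface

Orientations are given as [roll, pitch, yaw] about the fixed x, y, z axes, in that order (R = Rz(yaw) Ry(pitch) Rx(roll)).
In Python, from cell import monitor, read_camera, get_calibration, job, robot gives the robot as it stands. The module is installed in compiled form; this text tells all that it offers.
- The arm moves only by the tool send_rows, never from a script. Its argument "targets" is a list of rows, each an object with "translation": the shift along the tool's x, y, z in cm, a list of three; "spin": the turn about the tool's z in degrees; "jaw": the opening, from 0 (shut) to 1 (fully open). A call has exactly 5 rows; each row is the pose to reach, as a shift and turn from the pose commanded when the call began, along the tool's axes at that moment; what a row does not reach only later rows make up. A row lasts 1/10 s, in which the tool goes at most 50 mm and 8.59 degrees, less where a joint would pass 70% of its speed; a pose out of reach is approached as far as the arm can. A call with a gripper value outside its range is refused whole. The fingers move at their own pace and stop on an object; "force" is the grip in N (left out, the last holds). Time passes only in rows, so rows that repeat a pose let the fingers close, or fill a call up. It gives the time, the measured TCP pose, the force, the opening and the grip force at its end, in the units of the state.
- monitor.observe(): the state, without advancing time (a new reading comes with each control period).
- read_camera(name): name is "scene" or "side" or "wrist"; returns (picture, depth): 480x640x3 uint8, red, green, blue; 480x640 float32, m along the optical axis (not along the pixel's ray), 0 where there is no reading.
- get_calibration(name): a dict with "intrinsics" (3x3 intrinsics, pixels), "D" ([k1, k2, p1, p2, k3] as OpenCV has them; the pictures are not rectified), "origin" and "orientation" of the camera in the world; the wrist camera has in their place "hand_eye" (4x4, takes a point from camera to tool coordinates, whose origin is the TCP and whose axes are the flange's). Camera axes: x right, y up, looking along -z (the intrinsics and any distortion apply to the point x, -y, -z); pixel columns grow to the right and rows downward; lengths in m; the calibration is good to about 2 mm. A picture is of the moment at which its call begins: read the wrist's pose just before it. get_calibration takes no time and is no camera call.
- job.hand_in(): hands the job in; it is judged then, once.
The state is a dict: "time": time; "qpos": joint angles; "qvel": joint speeds; "joint_efforts": joint torques, N m; "tool_pos": TCP position; "tool_rot": TCP orientation; "contact_force": force on the tool from outside, world axes, zero at the start; "torque": the same for the moment, N m; "opening": finger opening in m; "grip_force": force on a finger pad.
Only numpy, scipy, OpenCV 4.12 (cv2) and the standard library are available. Lean on these libraries where they do the work, as an engineer would, in place of code of your own. Each camera call takes 0.05 s, during which the arm holds its last target. There are 200 camera calls.

## Working session

There is one attempt and no reset: what is moved stays moved. The work goes in short steps, Python scripts to look and compute and a tool call to move; the robot and the scene stay as the last step left them, time stands still between calls to the robot, and variables do not carry over. Pictures are saved under pics/ and viewed, at most 14 in all, crops included, and the job is handed in when it is done.

Besides the shell and the picture viewer there is one more tool, called as name(argument=value, ...), one argument or row to a line, values as JSON. send_rows: Moves the arm, as the interface text tells. Its arguments: {"type":"object","properties":{"targets":{"type":"array"},"force":{"type":"number"}},"required":["targets"]}

```bash
mkdir -p pics
cat > h.py <<'E'
import numpy as np, cv2
from cell import monitor, read_camera, get_calibration, job, robot
from scipy.spatial.transform import Rotation as Ro
def campose(name, st=None):
    c=get_calibration(name); K=np.array(c["intrinsics"],float); D=np.array(c["D"],float)
    if name=="wrist":
        H=np.array(c["hand_eye"]); R=Ro.from_euler('xyz',st["tool_rot"]).as_matrix()
        return K,D,R@H[:3,:3],R@H[:3,3]+np.array(st["tool_pos"])
    o=np.array(c["orientation"],float)
    R=o if o.shape==(3,3) else (Ro.from_euler('xyz',o).as_matrix() if o.size==3 else None)
    return K,D,R,np.array(c["origin"],float)
def ray(P,uv):
    K,D,R,t=P; u=cv2.undistortPoints(np.array(uv,float).reshape(-1,1,2),K,D).reshape(-1,2)
    return np.c_[u[:,0],-u[:,1],-np.ones(len(u))]@R.T
def onplane(P,uv,z):
    d=ray(P,uv); return P[3]+d*((z-P[3][2])/d[:,2])[:,None]
def project(P,X):
    K,D,R,t=P; c=(np.atleast_2d(X)-t)@R; c=c*[1,-1,-1]
    return cv2.projectPoints(c,np.zeros(3),np.zeros(3),K,D)[0].reshape(-1,2)
E
python3 - <<'E'
from h import *
print(monitor.observe()); print(robot.tcp_to_grasp)
for n in("scene","side","wrist"):
    print(get_calibration(n))
    st=monitor.observe(); p,d=read_camera(n); cv2.imwrite(f"pics/{n}0.png",p[:,:,::-1]); np.save(f"{n}0.npy",d)
E
```

```text
{'time': 0.0, 'qpos': array([ 1.06199427e+00,  3.42749551e-01,  1.52502063e+00,  3.28301888e-06,
        1.27536572e+00, -1.45968064e-01]), 'qvel': array([-0.00098092,  0.00063054,  0.00064672, -0.00026687, -0.00189005,
        0.00015944]), 'joint_efforts': array([ 9.06045370e-04, -4.31230438e+01, -2.44230151e+01,  7.18078692e-02,
        5.57597622e-02, -1.14620548e-04]), 'tool_pos': array([0.18610198, 0.49048203, 0.22602977]), 'tool_rot': array([-3.14006628e+00, -2.27571095e-04,  2.77875752e+00]), 'contact_force': array([1.00882369, 0.26626174, 0.19616042]), 'torque': array([ 0.02665008, -0.00507835,  0.00686112]), 'grip_force': 0.0, 'opening': 0.09165476925454473}
-0.0188
{'intrinsics': array([[456.57528576,   0.        , 317.1832913 ],
       [  0.        , 456.57528576, 240.64457853],
       [  0.        ,   0.        ,   1.        ]]), 'D': array([-0.03698143,  0.        ,  0.        ,  0.        ,  0.        ]), 'origin': array([ 1.08999902, -0.1730684 ,  0.81165964]), 'orientation': array([ 0.64560067, -0.01134885,  1.35065344])}
{'intrinsics': array([[449.62004703,   0.    
[... 224 characters left out ...]
8040893, 0.63771657, 0.76011597]), 'orientation': array([ 0.79870756, -0.01794407, -2.78158261])}
{'intrinsics': array([[392.08316686,   0.        , 318.51216168],
       [  0.        , 392.08316686, 243.33176124],
       [  0.        ,   0.        ,   1.        ]]), 'D': array([-0.04275535,  0.        ,  0.        ,  0.        ,  0.        ]), 'hand_eye': array([[ 8.29084392e-04,  9.52956539e-01,  3.03105837e-01,
         8.30813689e-02],
       [ 9.99999653e-01, -7.67188831e-04, -3.23274842e-04,
        -7.21837120e-04],
       [-7.55274616e-05,  3.03106000e-01, -9.52956844e-01,
        -1.57578370e-01],
       [ 0.00000000e+00,  0.00000000e+00,  0.00000000e+00,
         1.00000000e+00]])}
```

View pics/scene0.png

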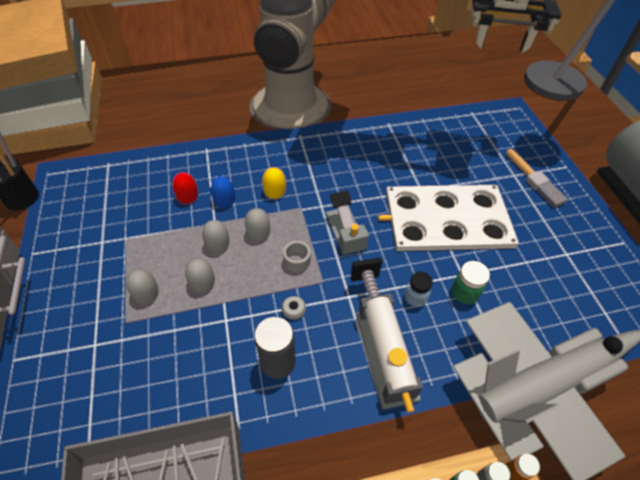

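View pics/side0.png

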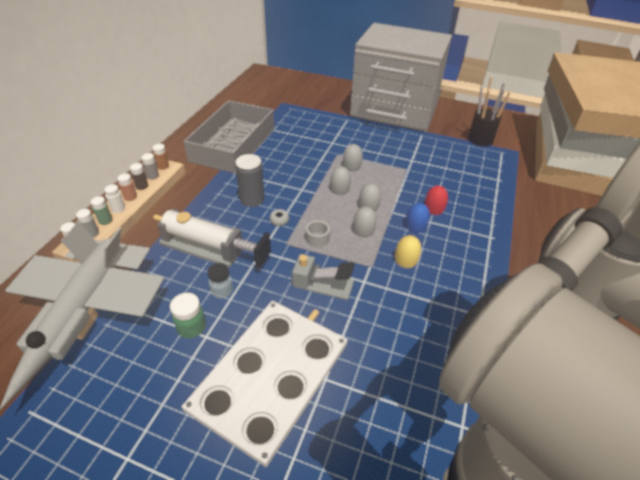

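Scene view: the candidates for grey domes are egg shapes at (141,288), (199,276), (215,237) and (257,226), all grey, so these are the four wanted. The look-alikes are red (185,188), blue (222,193) and yellow (274,183), plus the ring nozzle at (297,256) and the wheel at (292,307). The tray is at (450,217), the lever pad at (341,200) and the paddle at (365,270). The side view shows the same four grey domes at (353,157), (341,180), (370,196) and (365,221).

```bash
cat >> h.py <<'E'
def cloud(P,d):
    v,u=np.mgrid[0:480:1,0:640:1]; uv=np.c_[u.ravel(),v.ravel()]
    X=P[3]+ray(P,uv)*d.ravel()[:,None]; X[d.ravel()==0]=np.nan; return X.reshape(480,640,3)
from scipy.optimize import least_squares
prof=lambda z: np.interp(z,[0,30,43,57,66,70],[.0245*1e3,28,27,22,12,0])/1e3
def fitdome(X,c0,zf):
    for _ in range(4):
        s=X[(np.hypot(X[:,0]-c0[0],X[:,1]-c0[1])<.037)&(X[:,2]>zf+.012)&(X[:,2]<zf+.056)]
        if len(s)<20: return c0,len(s),9
        r=least_squares(lambda c:np.hypot(s[:,0]-c[0],s[:,1]-c[1])-prof((s[:,2]-zf)*1e3),c0,loss='soft_l1',f_scale=.002); c0=r.x
    return c0,len(s),np.median(abs(r.fun))
E
python3 - <<'E'
from h import *
px={"scene":[(141,288),(199,276),(215,237),(257,226)],"side":[(353,157),(341,180),(370,196),(365,221)]}
for n in("scene","side"):
    P=campose(n); d=np.load(n+"0.npy"); im=cv2.imread(f"pics/{n}0.png"); C=cloud(P,d)
    F=C.reshape(-1,3); F=F[~np.isnan(F[:,0])]
    print(n)
    for u,v in px[n]:
        c,k,e=fitdome(F,C[v,u,:2],.003); print(' dome',c.round(4),k,round(e,4))
    print(' flat bench z', np.nanmedian(C[C[:,:,2]<.012][:,2]) )
    # tray
    m=((im.min(2)>150)&(abs(C[:,:,2]-.018)<.008)).astype(np.uint8); m=cv2.morphologyEx(m,cv2.MORPH_CLOSE,np.ones((5,5)))
    cs,h=cv2.findContours(m,cv2.RETR_CCOMP,cv2.CHAIN_APPROX_NONE)
    i=max(range(len(cs)),key=lambda i:cv2.contourArea(cs[i])); 
    X=onplane(P,cs[i].reshape(-1,2),.018); r=cv2.minAreaRect(X[:,:2].astype(np.float32)*1000); print(' tray',r)
    for j in range(len(cs)):
        if h[0][j][3]==i and cv2.contourArea(cs[j])>100:
            X=onplane(P,cs[j].reshape(-1,2),.018)[:,:2]; (a,b),w,_=cv2.fitEllipse((X*1000).astype(np.float32)); print('  hole',round(a,1),round(b,1),w)
    g=lambda u0,u1,v0,v1,zl,zh,dark:[C[v,u] for v in range(v0,v1) for u in range(u0,u1) if zl<C[v,u,2]<zh and (im[v,u].max()<dark)]
    for nm,b in (('pad',(325,360,185,220) if n=="scene" else (325,360,255,295)),('paddle',(345,390,255,290) if n=="scene" else (245,280,225,275))):
        Q=np.array(g(*b,.03,.1,75)); print(' ',nm,len(Q)); 
        if len(Q): print(np.percentile(Q,[2,50,98],axis=0).round(4).tolist(), cv2.minAreaRect((Q[:,:2]*1000).astype(np.float32)))
E
```

```text
scene
 dome [ 0.5552 -0.4016] 452 0.0006
 dome [ 0.5528 -0.2877] 427 0.0006
 dome [ 0.4598 -0.2476] 396 0.0007
 dome [ 0.4459 -0.1545] 371 0.0007
 flat bench z 0.0005745745493864751
 tray ((496.66668701171875, 281.0464172363281), (270.8023681640625, 179.37454223632812), 79.52088928222656)
  hole 526.5 181.4 (56.211063385009766, 58.35835647583008)
  hole 543.3 271.3 (57.335975646972656, 58.78020477294922)
  hole 560.2 362.7 (55.4191780090332, 58.53147506713867)
  hole 452.9 287.6 (55.662044525146484, 58.7752799987793)
  hole 435.9 198.0 (56.823856353759766, 57.81351852416992)
  hole 469.9 379.3 (57.13050842285156, 58.140586853027344)
  pad 254
[[0.4248, 0.0135, 0.0557], [0.4389, 0.0332, 0.0632], [0.4536, 0.0537, 0.0706]] ((438.0007629394531, 34.006011962890625), (31.550643920898438, 41.77509689331055), 3.7996606826782227)
  paddle 448
[[0.6212, 0.0095, 0.0313], [0.6291, 0.033, 0.0692], [0.6316, 0.0653, 0.0836]] ((632.9487915039062, 37.81845474243164), (58.397621154785156, 25.87632942199707), 89.92086029052734)
side
 dome [ 0.5536 -0.4035] 278 0.0011
 dome [ 0.5412 -0.242 ] 225 0.0042

[... 245 characters left out ...]
6171875, 57.10157012939453)
  hole 556.3 364.5 (54.12081527709961, 55.974693298339844)
  hole 449.6 290.7 (54.9677619934082, 57.76178741455078)
  hole 540.0 274.0 (55.493141174316406, 57.18123245239258)
  hole 432.7 200.8 (52.5760498046875, 57.23210525512695)
  hole 522.4 183.8 (52.38457489013672, 57.67324447631836)
  pad 127
[[0.4218, 0.0192, 0.0577], [0.4341, 0.0371, 0.0639], [0.4455, 0.0562, 0.0696]] ((434.3229675292969, 37.45072937011719), (25.350223541259766, 40.17396926879883), 5.893451690673828)
  paddle 319
[[0.6155, 0.0175, 0.0324], [0.6174, 0.0481, 0.0625], [0.6253, 0.0694, 0.0823]] ((619.862060546875, 42.594154357910156), (55.389644622802734, 13.26313591003418), 84.79057312011719)
```

Run:
```python
import cv2,numpy as np
a=cv2.imread('pics/scene0.png')[165:325,110:430]; cv2.imwrite('pics/crop1.png',cv2.resize(a,(800,400),interpolation=2))
```

```text
(no output)
```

View pics/crop1.png

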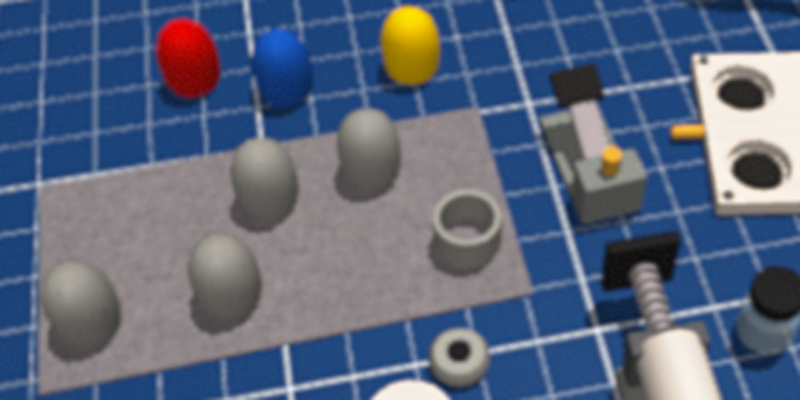

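The crop confirms it: four grey domes stand on the felt, with crop centres at (80,308), (223,282), (264,183) and (368,153). The red, blue and yellow eggs stand off the pad. Next I get the pump direction and the bystander positions, and work out the move to the lever.

```bash
cat >> h.py <<'E'
def go(xyz,yaw=None,st=None):
    st=st or monitor.observe(); y0=st["tool_rot"][2]; p=np.array(st["tool_pos"])
    R=Ro.from_euler('xyz',[np.pi,0,y0]).as_matrix()
    s=0 if yaw is None else -np.degrees((yaw-y0+np.pi)%(2*np.pi)-np.pi)
    print('shift cm',(R.T@(np.array(xyz)-p)*100).round(2),'spin',round(s,1),'| at',p.round(4),np.round(st["tool_rot"],3),'t',round(st["time"],2))
E
python3 - <<'E'
from h import *
for n in("scene","side"):
    P=campose(n); d=np.load(n+"0.npy"); C=cloud(P,d); im=cv2.imread(f"pics/{n}0.png")
    print(n)
    q=dict(can=(275,345),nozzle=(297,250),yellow=(274,183),blue=(222,193),wheel=(293,307),stub=(354,230),block=(352,243),barrel1=(380,310),barrel2=(398,375),pt=(408,402)) if n=="scene" else dict(can=(249,170),nozzle=(317,230),yellow=(408,252),blue=(419,218),stub=(303,262),b1=(235,245),b2=(180,222))
    for k,(u,v) in q.items(): print(k,C[v,u].round(3))
    b=(345,390,255,290) if n=="scene" else (245,280,225,275)
    S=C[b[2]:b[3],b[0]:b[1]].reshape(-1,3); I=im[b[2]:b[3],b[0]:b[1]].reshape(-1,3).max(1)
    S=S[(I<75)&(S[:,2]>.03)&(S[:,2]<.078)]
    if n=="side":
        m=np.median(S,0); S=S[abs(S[:,0]-m[0])<.008]
    xx=np.polyfit(S[:,1],S[:,0],1); r=S[:,0]-np.polyval(xx,S[:,1]); S=S[abs(r)<.005]; xx=np.polyfit(S[:,1],S[:,0],1)
    print('paddle normal yaw',np.degrees(np.arctan(-xx[0])), S.mean(0).round(4), S.min(0),S.max(0))
go((.436,.036,.13),2.173)
E
```

```text
scene
can [ 0.776 -0.165  0.122]
nozzle [ 0.518 -0.081  0.01 ]
yellow [ 0.35  -0.101  0.052]
blue [ 0.352 -0.221  0.048]
wheel [ 0.659 -0.116  0.021]
stub [0.531 0.04  0.064]
block [0.544 0.034 0.038]
barrel1 [0.73  0.032 0.079]
barrel2 [0.852 0.026 0.076]
pt [0.893 0.033 0.057]
paddle normal yaw -2.348372819992944 [0.6293 0.0348 0.0573] [0.62300701 0.00862589 0.03001388] [0.6325499  0.06640837 0.07773495]
side
can [ 0.737 -0.136  0.118]
nozzle [ 0.55  -0.108  0.009]
yellow [ 0.324 -0.077  0.049]
blue [ 0.324 -0.197  0.05 ]
stub [0.523 0.047 0.062]
b1 [0.688 0.042 0.047]
b2 [0.818 0.05  0.079]
paddle normal yaw -3.818568897028713 [0.6176 0.0478 0.0547] [0.61506134 0.01659006 0.03003088] [0.6242598  0.07007648 0.0777065 ]
shift cm [-39.49 -33.63   9.62] spin 34.7 | at [0.1861 0.4906 0.2262] [-3.14  -0.     2.779] t 0.15
```

send_rows(
  targets=[
    {"translation": [-3.5, -3, 0], "spin": 7, "jaw": 0},
    {"translation": [-7.5, -6.2, 0], "spin": 14, "jaw": 0},
    {"translation": [-11.2, -9.4, 0], "spin": 21, "jaw": 0},
    {"translation": [-15, -12.6, 0], "spin": 28, "jaw": 0},
    {"translation": [-18.5, -15.5, 0], "spin": 34.7, "jaw": 0},
  ],
  force=20,
)

```text
time: 0.65
tool_pos: [0.3046, 0.2783, 0.2267]
tool_rot: [3.142, 0.0, 2.168]
contact_force: [-0.3, 0.6, 0.1]
opening: 0.0565
grip_force: 0.0
```

```bash
python3 -c "
from h import *
go((.436,.036,.13),2.173)"
```

```text
shift cm [-27.42  -2.78   9.67] spin -0.3 | at [0.3046 0.2783 0.2267] [3.142 0.    2.168] t 0.65
```

send_rows(
  targets=[
    {"translation": [-4.5, -0.5, 0], "spin": 0, "jaw": 0},
    {"translation": [-9, -1, 1], "spin": 0, "jaw": 0},
    {"translation": [-13.5, -1.5, 2], "spin": 0, "jaw": 0},
    {"translation": [-18, -2, 3], "spin": 0, "jaw": 0},
    {"translation": [-22.5, -2.5, 4], "spin": 0, "jaw": 0},
  ],
)

```text
time: 1.15
tool_pos: [0.4116, 0.0789, 0.1864]
tool_rot: [3.141, -0.0, 2.173]
contact_force: [1.3, 0.4, -0.4]
opening: 0.0165
grip_force: 0.0
```

send_rows(
  targets=[
    {"translation": [-3, -0.2, 1], "spin": 0, "jaw": 0},
    {"translation": [-4.9, -0.3, 3], "spin": 0, "jaw": 0},
    {"translation": [-4.9, -0.3, 5], "spin": 0, "jaw": 0},
    {"translation": [-4.9, -0.3, 5.6], "spin": 0, "jaw": 0},
    {"translation": [-4.9, -0.3, 5.6], "spin": 0, "jaw": 0},
  ],
)

```text
time: 1.65
tool_pos: [0.4357, 0.0388, 0.1301]
tool_rot: [-3.14, -0.002, 2.173]
contact_force: [0.1, -0.2, -0.1]
opening: 0.0006
grip_force: 0.0
```

```bash
python3 -c "
from h import *
go((.436,.036,.075))
st=monitor.observe(); p,d=read_camera('wrist'); cv2.imwrite('pics/w1.png',p[:,:,::-1])
C=cloud(campose('wrist',st),d); m=(p.max(2)<75)&(C[:,:,2]>.04)&(C[:,:,2]<.09)
n,l,s,c=cv2.connectedComponentsWithStats(m.astype(np.uint8))
for i in range(1,n):
    if s[i,4]>300: Q=C[l==i]; print(s[i],c[i].round(),Q.mean(0).round(4),Q.min(0).round(3),Q.max(0).round(3))
"
```

```text
shift cm [-0.25 -0.13  5.51] spin 0 | at [0.4357 0.0388 0.1301] [-3.140e+00 -2.000e-03  2.173e+00] t 1.65
[ 279  227   77   74 3206] [316. 263.] [0.4346 0.0367 0.0639] [0.419 0.012 0.05 ] [0.456 0.057 0.07 ]
[ 492  383   97   49 3482] [538. 405.] [0.6193 0.0378 0.0676] [0.616 0.008 0.04 ] [0.664 0.068 0.083]
```

View pics/w1.png

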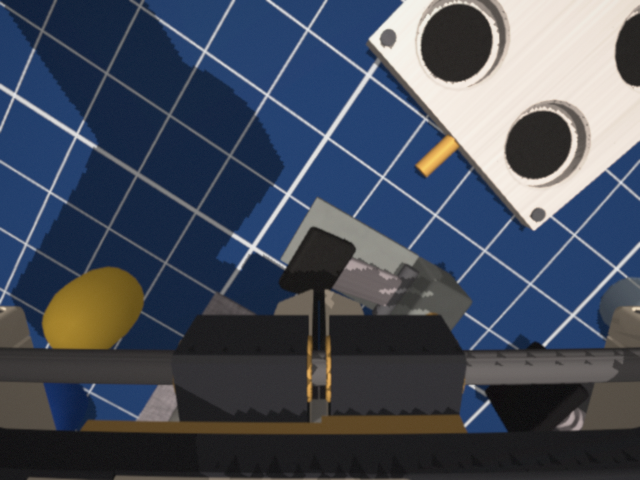

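The wrist picture shows the lever pad at (318,260), directly under the fingertips, with the tray's near corner at (540,215) clear of the gripper. I'm pressing now.

send_rows(
  targets=[
    {"translation": [-0.2, 0, 3], "spin": 0, "jaw": 0},
    {"translation": [-0.2, 0, 5.5], "spin": 0, "jaw": 0},
    {"translation": [-0.2, 0, 7], "spin": 0, "jaw": 0},
    {"translation": [-0.2, 0, 8.2], "spin": 0, "jaw": 0},
    {"translation": [-0.2, 0, 9.4], "spin": 0, "jaw": 0},
  ],
)

```text
time: 2.2
tool_pos: [0.4375, 0.0375, 0.0377]
tool_rot: [3.141, 0.0, 2.175]
contact_force: [-6.2, -1.3, 12.2]
opening: 0.0006
grip_force: 5.8
```

send_rows(
  targets=[
    {"translation": [0, 0, 0.2], "spin": 0, "jaw": 0},
    {"translation": [0, 0, 0.3], "spin": 0, "jaw": 0},
    {"translation": [0, 0, 0.4], "spin": 0, "jaw": 0},
    {"translation": [0, 0, 0.4], "spin": 0, "jaw": 0},
    {"translation": [0, 0, 0.4], "spin": 0, "jaw": 0},
  ],
)

```text
time: 2.7
tool_pos: [0.4371, 0.0375, 0.0344]
tool_rot: [-3.141, 0.0, 2.175]
contact_force: [-6.3, -1.2, 11.7]
opening: 0.0004
grip_force: 6.0
```

send_rows(
  targets=[
    {"translation": [0, 0, 0.2], "spin": 0, "jaw": 0},
    {"translation": [0, 0, 0.3], "spin": 0, "jaw": 0},
    {"translation": [0, 0, 0.4], "spin": 0, "jaw": 0},
    {"translation": [0, 0, 0.4], "spin": 0, "jaw": 0},
    {"translation": [0, 0, 0.4], "spin": 0, "jaw": 0},
  ],
)

```text
time: 3.2
tool_pos: [0.4371, 0.0375, 0.0323]
tool_rot: [3.141, 0.001, 2.175]
contact_force: [-13.6, -0.4, 38.5]
opening: 0.0003
grip_force: 19.3
```

The stop is reached: the force jumped to 38 N. Releasing the lever and moving on toward dome 4.

send_rows(
  targets=[
    {"translation": [0, 0, -3], "spin": 0, "jaw": 0},
    {"translation": [0, 0, -7], "spin": 0, "jaw": 0},
    {"translation": [0, 0, -11], "spin": 0, "jaw": 0.5},
    {"translation": [0, 0, -14], "spin": 0, "jaw": 1},
    {"translation": [0, 0, -14], "spin": 0, "jaw": 1},
  ],
)

```text
time: 3.7
tool_pos: [0.4404, 0.0374, 0.1739]
tool_rot: [3.133, 0.007, 2.174]
contact_force: [-0.2, -0.2, -0.4]
opening: 0.0196
grip_force: 0.0
```

```bash
python3 -c "
from h import *
go((.4455,-.1555,.17),2.173)
p,d=read_camera('scene'); C=cloud(campose('scene'),d); m=(p.max(2)<75)&(C[:,:,2]>.03)&(C[:,:,2]<.09); m[:185]=0;m[220:]=0;m[:,:325]=0;m[:,360:]=0; print(m.sum(),C[m].mean(0) if m.any() else 0)"
```

```text
shift cm [-16.17 -10.53   0.39] spin 0.1 | at [0.4404 0.0374 0.1739] [3.133 0.007 2.174] t 3.7
255 [0.43899333 0.03361512 0.06327453]
```

The lever is back up, with the pad at z = 0.063 as before.

send_rows(
  targets=[
    {"translation": [-4, -2.6, 0], "spin": 0, "jaw": 1},
    {"translation": [-8, -5.2, 0], "spin": 0, "jaw": 1},
    {"translation": [-12, -7.8, 0.2], "spin": 0, "jaw": 1},
    {"translation": [-16, -10.5, 0.4], "spin": 0, "jaw": 1},
    {"translation": [-16, -10.5, 0.4], "spin": 0, "jaw": 1},
  ],
)

```text
time: 4.25
tool_pos: [0.4415, -0.1589, 0.1639]
tool_rot: [-3.141, 0.001, 2.168]
contact_force: [-0.0, 0.6, -0.1]
opening: 0.0638
grip_force: 0.0
```

```bash
cat > look.py <<'E'
from h import *
import sys
def grey(p): 
    p=p.astype(int); return (p.max(2)-p.min(2)<28)&(p.min(2)>45)
def lookdomes(c0s,name=None,zf=.003):
    st=monitor.observe(); p,d=read_camera('wrist')
    if name: cv2.imwrite(f'pics/{name}.png',p[:,:,::-1])
    C=cloud(campose('wrist',st),d); F=C[grey(p)]; F=F[~np.isnan(F[:,0])]
    for c in c0s:
        r=fitdome(F,np.array(c,float),zf); print('dome',c,'->',np.round(r[0],4),r[1],round(r[2],4))
    return st,p,d,C
if __name__=="__main__":
    lookdomes([(.4455,-.1555),(.459,-.248),(.5528,-.2885),(.5545,-.4025)],sys.argv[1] if len(sys.argv)>1 else None); go((.4455,-.1555,.023),2.173)
E
python3 look.py w2
```

```text
dome (0.4455, -0.1555) -> [ 0.4469 -0.1563] 1540 0.0003
dome (0.459, -0.248) -> [ 0.4604 -0.2491] 1986 0.0004
dome (0.5528, -0.2885) -> [ 0.5537 -0.2888] 1851 0.0004
dome (0.5545, -0.4025) -> [ 0.5545 -0.4025] 0 9
shift cm [-0.19  0.4  14.08] spin -0.2 | at [ 0.4412 -0.1562  0.1638] [-3.141e+00 -1.000e-03  2.169e+00] t 4.3
```

View pics/w2.png

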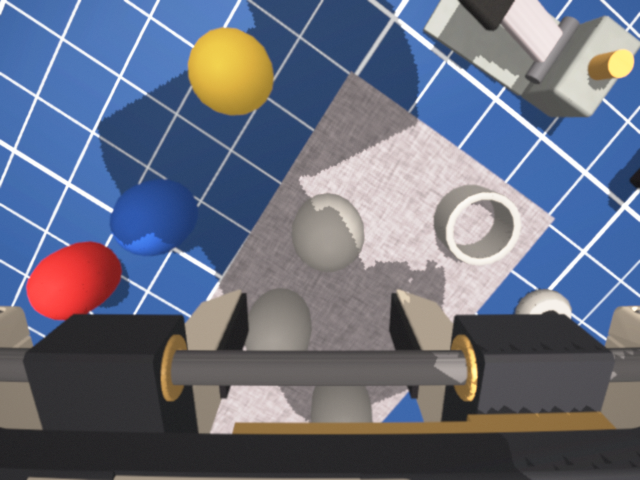

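Wrist picture: dome 4 sits at (328,235) between the fingers, with the nozzle at (478,228) clear of the right finger. The nearest other dome is at (280,335).

send_rows(
  targets=[
    {"translation": [-0.3, 0.45, 0], "spin": 0, "jaw": 0.85},
    {"translation": [-0.3, 0.45, 4], "spin": 0, "jaw": 0.85},
    {"translation": [-0.3, 0.45, 8], "spin": 0, "jaw": 0.85},
    {"translation": [-0.3, 0.45, 11.5], "spin": 0, "jaw": 0.85},
    {"translation": [-0.3, 0.45, 14], "spin": 0, "jaw": 0.85},
  ],
)

```text
time: 4.8
tool_pos: [0.4466, -0.1517, 0.0227]
tool_rot: [-3.141, -0.002, 2.176]
contact_force: [0.6, -0.5, 0.9]
opening: 0.0776
grip_force: 0.0
```

send_rows(
  targets=[
    {"translation": [0, 0, 0], "spin": 0, "jaw": 0.5},
    {"translation": [0, 0, 0], "spin": 0, "jaw": 0.5},
    {"translation": [0, 0, 0], "spin": 0, "jaw": 0.5},
    {"translation": [0, 0, 0], "spin": 0, "jaw": 0.4},
    {"translation": [0, 0, 0], "spin": 0, "jaw": 0.4},
  ],
  force=15,
)

```text
time: 5.3
tool_pos: [0.4482, -0.1543, 0.0261]
tool_rot: [3.14, 0.002, 2.173]
contact_force: [-0.3, 3.7, 6.2]
opening: 0.0547
grip_force: 15.0
```

send_rows(
  targets=[
    {"translation": [0, 0, -1], "spin": 0, "jaw": 0.4},
    {"translation": [0, 0, -4], "spin": 0, "jaw": 0.4},
    {"translation": [0, 0, -8], "spin": 0, "jaw": 0.4},
    {"translation": [0, 0, -12], "spin": 0, "jaw": 0.4},
    {"translation": [0, 0, -15], "spin": 0, "jaw": 0.4},
  ],
)

```text
time: 5.8
tool_pos: [0.4472, -0.1546, 0.1779]
tool_rot: [3.141, 0.002, 2.173]
contact_force: [0.5, -0.1, -1.5]
opening: 0.0551
grip_force: 15.0
```

send_rows(
  targets=[
    {"translation": [2, 1.4, 0], "spin": 0, "jaw": 0.4},
    {"translation": [5.5, 3.8, 0], "spin": 0, "jaw": 0.4},
    {"translation": [9.2, 6.3, 0], "spin": 0, "jaw": 0.4},
    {"translation": [13, 8.8, 0], "spin": 0, "jaw": 0.4},
    {"translation": [16.5, 11.2, 0], "spin": 0, "jaw": 0.4},
  ],
)

```text
time: 6.3
tool_pos: [0.4452, 0.0467, 0.1755]
tool_rot: [3.141, 0.0, 2.173]
contact_force: [0.8, -0.2, -2.3]
opening: 0.0546
grip_force: 15.0
```

send_rows(
  targets=[
    {"translation": [3.6, 2.5, 0], "spin": 0, "jaw": 0.4},
    {"translation": [7, 4.8, 0], "spin": 0, "jaw": 0.4},
    {"translation": [10.2, 7.2, 0], "spin": 0, "jaw": 0.4},
    {"translation": [12, 8.5, 0], "spin": 0, "jaw": 0.4},
    {"translation": [12, 8.5, 0], "spin": 0, "jaw": 0.4},
  ],
)

```text
time: 6.8
tool_pos: [0.4475, 0.1945, 0.1753]
tool_rot: [3.141, -0.0, 2.177]
contact_force: [0.5, 0.3, -1.5]
opening: 0.0552
grip_force: 15.0
```

```bash
cat >> h.py <<'E'
def pose(): # averaged reading, costs 0.05 s per look
    return monitor.observe()
EST=np.array([[526.5,181.4],[543.3,271.3],[560.2,362.7],[452.9,287.6],[435.9,198.0],[469.9,379.3]])+np.array([-1.9,1.3])
EST/=1000
def pockets(st,p,d):
    P=campose('wrist',st); m=(p.min(2)>125).astype(np.uint8)
    out=[]
    for q in EST:
        ring=project(P,np.array([[q[0]+.0285*np.cos(a),q[1]+.0285*np.sin(a),.018] for a in np.linspace(0,6.28,60)]))
        if ring.min()<4 or ring[:,0].max()>636 or ring[:,1].max()>300: continue
        hull=np.zeros((480,640),np.uint8); cv2.fillPoly(hull,[(ring.mean(0)+(ring-ring.mean(0))*1.35).astype(int)],1)
        k=((hull==1)&(m==0)).astype(np.uint8); k=cv2.morphologyEx(k,cv2.MORPH_OPEN,np.ones((3,3)))
        cs,_=cv2.findContours(k,cv2.RETR_EXTERNAL,cv2.CHAIN_APPROX_NONE); c=max(cs,key=cv2.contourArea)
        X=onplane(P,c.reshape(-1,2),.018)[:,:2]*1000; (a,b),w,_=cv2.fitEllipse(X.astype(np.float32))
        # dark rubber disc at floor
        kd=((hull==1)&(p.max(2)<60)).astype(np.uint8); cs,_=cv2.findContours(kd,cv2.RETR_EXTERNAL,cv2.CHAIN_APPROX_NONE)
        dd=None
        if cs:
            c=max(cs,key=cv2.contourArea); X=onplane(P,c.reshape(-1,2),.0065)[:,:2]*1000
            if len(X)>20: e=cv2.fitEllipse(X.astype(np.float32)); dd=np.round(e[0],1),np.round(e[1],1)
        print('pocket est',q.round(4),'rim',round(a,1),round(b,1),np.round(w,1),'disc',dd)
E
python3 - <<'E'
from h import *
st=monitor.observe(); p,d=read_camera('wrist'); cv2.imwrite('pics/w3.png',p[:,:,::-1]); print(st["tool_pos"],st["opening"]); pockets(st,p,d)
E
```

```text
[0.44752242 0.19448366 0.17530391] 0.05518537560985228
pocket est [0.5414 0.2726] rim 536.8 271.2 [44.8 45. ] disc (array([541.9, 271.6]), array([44.2, 44.5]))
pocket est [0.5583 0.364 ] rim 553.1 358.3 [44.8 45.2] disc (array([558.7, 361.9]), array([44.4, 45. ]))
pocket est [0.451  0.2889] rim 449.8 287.4 [44.8 44.8] disc (array([451.6, 288.3]), array([44.6, 45. ]))
pocket est [0.434  0.1993] rim 433.6 200.3 [44.7 44.8] disc (array([434.9, 198.1]), array([44.5, 44.6]))
```

View pics/w3.png

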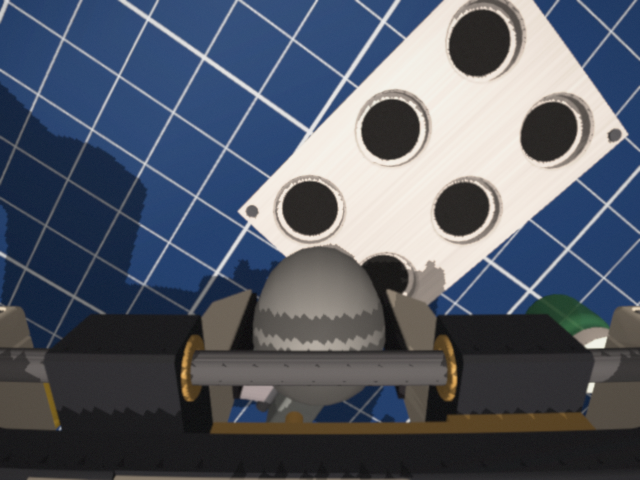

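The wrist picture shows five whole pockets, with dark discs at (310,208), (391,128), (481,42), (464,208) and (551,131); the sixth, near (388,275), is partly hidden behind the held dome at (318,325). The held dome looks upright. Now measuring it in the hand.

```bash
cat >> h.py <<'E'
POC=EST+np.array([.0006,-.0012])  # order D,E,F,B,A,C
NM=dict(D=0,E=1,F=2,B=3,A=4,C=5)
def held(pk=None,save=None):
    st=monitor.observe(); p,d=read_camera('wrist')
    if save: cv2.imwrite(f'pics/{save}.png',p[:,:,::-1])
    C=cloud(campose('wrist',st),d); t=np.array(st["tool_pos"]); F=C[240:340,250:390].reshape(-1,3); q=p[240:340,250:390].reshape(-1,3).astype(int)
    g=(q.max(1)-q.min(1)<30)&(q.min(1)>30)&(np.hypot(F[:,0]-t[0],F[:,1]-t[1])<.034)&(abs(F[:,2]-t[2]-.015)<.04)
    F=F[g]; f=lambda c:np.hypot(F[:,0]-c[0],F[:,1]-c[1])-prof((F[:,2]-c[2])*1e3)
    r=least_squares(f,[t[0],t[1],t[2]-.021],loss='soft_l1',f_scale=.001)
    print('held foot',r.x.round(4),'rel tcp mm',((r.x-t)*1000).round(1),len(F),'res',np.median(abs(r.fun)).round(4))
    if pk:
        g=np.r_[POC[NM[pk]],.006]; print(pk,'need'); go(t+g-r.x)
E
python3 -c "
from h import *
held('A')"
```

```text
held foot [0.4474 0.1917 0.1522] rel tcp mm [ -0.1  -1.3 -23. ] 9978 res 0.0004
A need
shift cm [ 1.33 -0.64 14.61] spin 0 | at [0.4476 0.1921 0.175 ] [-3.141  0.     2.174] t 6.9
```

```bash
python3 -c "
from h import *
for i in range(5):
    s=monitor.observe(); print(s['time'],s['tool_pos'].round(4),s['tool_rot'].round(4),s['qpos'].round(4))
    if i<3: read_camera('side')
held('A'); s=monitor.observe(); p,d=read_camera('wrist'); pockets(s,p,d)"
```

```text
6.9 [0.4476 0.1921 0.175 ] [-3.1412e+00  3.0000e-04  2.1744e+00] [ 2.4810e-01  3.2420e-01  1.7049e+00 -5.0000e-04  1.1128e+00 -3.5520e-01]
6.95 [0.4477 0.1915 0.175 ] [-3.1412e+00  3.0000e-04  2.1732e+00] [ 2.4700e-01  3.2410e-01  1.7052e+00 -5.0000e-04  1.1126e+00 -3.5520e-01]
7.0 [0.4478 0.1912 0.175 ] [-3.1413e+00  3.0000e-04  2.1723e+00] [ 2.4630e-01  3.2410e-01  1.7052e+00 -4.0000e-04  1.1125e+00 -3.5510e-01]
7.05 [0.4479 0.1911 0.175 ] [-3.1415e+00  2.0000e-04  2.1718e+00] [ 2.4590e-01  3.2410e-01  1.7052e+00 -3.0000e-04  1.1123e+00 -3.5500e-01]
7.05 [0.4479 0.1911 0.175 ] [-3.1415e+00  2.0000e-04  2.1718e+00] [ 2.4590e-01  3.2410e-01  1.7052e+00 -3.0000e-04  1.1123e+00 -3.5500e-01]
held foot [0.4478 0.1898 0.152 ] rel tcp mm [ -0.1  -1.3 -23. ] 9975 res 0.0004
A need
shift cm [ 1.44 -0.63 14.6 ] spin 0 | at [0.448  0.1911 0.1749] [-3.142  0.     2.172] t 7.1
pocket est [0.5414 0.2726] rim 536.9 271.1 [44.8 45. ] disc (array([541.9, 271.5]), array([44.2, 44.5]))
pocket est [0.5583 0.364 ] rim 553.1 358.2 [45.  45.1] disc (array([558.7, 361.9]), array([44.3, 45. ]))
pocket est [0.451  0.2889] rim 449.9 287.2 [44.8 44.8] disc (array([451.6, 288.3]), array([44.6, 45. ]))
pocket est [0.434  0.1993] rim 433.8 200.1 [44.7 44.9] disc (array([434.9, 198. ]), array([44.4, 44.8]))
```

The measured pose drift was just the base joint settling. Lowering over pocket A and stopping above it to re-measure.

send_rows(
  targets=[
    {"translation": [1.4, -0.65, 1], "spin": 0, "jaw": 0.4},
    {"translation": [1.4, -0.65, 5], "spin": 0, "jaw": 0.4},
    {"translation": [1.4, -0.65, 9], "spin": 0, "jaw": 0.4},
    {"translation": [1.4, -0.65, 12], "spin": 0, "jaw": 0.4},
    {"translation": [1.4, -0.65, 12], "spin": 0, "jaw": 0.4},
  ],
)

```text
time: 7.65
tool_pos: [0.4322, 0.1987, 0.0517]
tool_rot: [-3.134, -0.003, 2.172]
contact_force: [-0.5, 0.6, -1.0]
opening: 0.0547
grip_force: 15.0
```

```bash
python3 -c "
from h import *
for i in range(4): read_camera('side')
held('A')"
```

```text
held foot [0.4359 0.1989 0.0334] rel tcp mm [ -0.2  -1.3 -23. ] 10001 res 0.0004
A need
shift cm [ 0.   -0.16  2.75] spin 0 | at [0.4361 0.2003 0.0565] [3.138e+00 1.000e-03 2.173e+00] t 7.9
```

send_rows(
  targets=[
    {"translation": [0, -0.15, 0.4], "spin": 0, "jaw": 0.4},
    {"translation": [0, -0.15, 0.9], "spin": 0, "jaw": 0.4},
    {"translation": [0, -0.15, 1.4], "spin": 0, "jaw": 0.4},
    {"translation": [0, -0.15, 1.9], "spin": 0, "jaw": 0.4},
    {"translation": [0, -0.15, 2.3], "spin": 0, "jaw": 0.4},
  ],
)

```text
time: 8.4
tool_pos: [0.4335, 0.1992, 0.0312]
tool_rot: [3.141, 0.0, 2.173]
contact_force: [1.3, -0.2, -1.1]
opening: 0.0544
grip_force: 15.0
```

send_rows(
  targets=[
    {"translation": [0, 0, 0.1], "spin": 0, "jaw": 0.4},
    {"translation": [0, 0, 0.2], "spin": 0, "jaw": 0.4},
    {"translation": [0, 0, 0.3], "spin": 0, "jaw": 0.4},
    {"translation": [0, 0, 0.4], "spin": 0, "jaw": 0.4},
    {"translation": [0, 0, 0.4], "spin": 0, "jaw": 0.4},
  ],
)

```text
time: 8.9
tool_pos: [0.4337, 0.1993, 0.029]
tool_rot: [3.141, 0.0, 2.173]
contact_force: [-2.8, -1.2, 11.1]
opening: 0.0547
grip_force: 15.0
```

```bash
python3 -c "
from h import *
read_camera('side')
print(monitor.observe()['contact_force']);held('A')"
```

```text
[-2.92122872 -0.99711583 13.2199314 ]
held foot [0.4332 0.1986 0.0054] rel tcp mm [ -0.5  -0.7 -23.6] 12408 res 0.0007
A need
shift cm [-0.12  0.09 -0.06] spin 0 | at [0.4337 0.1992 0.0289] [3.141 0.    2.173] t 9.0
```

send_rows(
  targets=[
    {"translation": [0, 0, 0], "spin": 0, "jaw": 0.8},
    {"translation": [0, 0, 0], "spin": 0, "jaw": 0.8},
    {"translation": [0, 0, 0], "spin": 0, "jaw": 0.8},
    {"translation": [0, 0, -1], "spin": 0, "jaw": 0.8},
    {"translation": [0, 0, -4], "spin": 0, "jaw": 0.8},
  ],
)

```text
time: 9.5
tool_pos: [0.4317, 0.1987, 0.0666]
tool_rot: [-3.136, -0.002, 2.173]
contact_force: [0.7, -0.4, -0.4]
opening: 0.0733
grip_force: 0.0
```

send_rows(
  targets=[
    {"translation": [0, 0, -4], "spin": 0, "jaw": 0.8},
    {"translation": [-2, -1.2, -8], "spin": 0, "jaw": 0.8},
    {"translation": [-5.5, -3.3, -10], "spin": 0, "jaw": 0.8},
    {"translation": [-9.3, -5.6, -10], "spin": 0, "jaw": 0.8},
    {"translation": [-13.3, -8, -10], "spin": 0, "jaw": 0.8},
  ],
)

```text
time: 10.0
tool_pos: [0.4431, 0.0431, 0.1693]
tool_rot: [3.139, 0.002, 2.175]
contact_force: [0.9, -0.1, -0.6]
opening: 0.0739
grip_force: 0.0
```

send_rows(
  targets=[
    {"translation": [-4, -2.4, 0], "spin": 0, "jaw": 0.85},
    {"translation": [-8, -4.8, 0], "spin": 0, "jaw": 0.85},
    {"translation": [-12, -7.2, 0], "spin": 0, "jaw": 0.85},
    {"translation": [-16, -9.6, 0], "spin": 0, "jaw": 0.85},
    {"translation": [-20, -12, 0], "spin": 0, "jaw": 0.85},
  ],
)

```text
time: 10.5
tool_pos: [0.457, -0.1904, 0.1684]
tool_rot: [3.141, 0.0, 2.173]
contact_force: [0.8, 0.5, 0.4]
opening: 0.0786
grip_force: 0.0
```

send_rows(
  targets=[
    {"translation": [-2.5, -1.5, 0], "spin": 0, "jaw": 0.85},
    {"translation": [-5, -3, 0], "spin": 0, "jaw": 0.85},
    {"translation": [-5, -3, 0], "spin": 0, "jaw": 0.85},
    {"translation": [-5, -3, 0], "spin": 0, "jaw": 0.85},
    {"translation": [-5, -3, 0], "spin": 0, "jaw": 0.85},
  ],
)

```text
time: 11.0
tool_pos: [0.4607, -0.2457, 0.1679]
tool_rot: [3.141, -0.001, 2.174]
contact_force: [-0.5, -0.4, -0.2]
opening: 0.078
grip_force: 0.0
```

Run:
```python
from look import *
for i in range(2): p,d=read_camera('scene')
P=campose('scene'); F=cloud(P,d).reshape(-1,3); F=F[~np.isnan(F[:,0])]; r=fitdome(F,np.array([.437,.197]),.006); print('placed (scene)',r[0].round(4),r[1:])
cv2.imwrite('pics/s2.png',p[:,:,::-1])
lookdomes([(.46,-.249),(.5535,-.2885),(.5545,-.4025)],'w4')
go((.46,-.249,.023),2.173)
```

```text
placed (scene) [0.4324 0.1993] (438, np.float64(0.0011505808761649704))
dome (0.46, -0.249) -> [ 0.4605 -0.249 ] 1500 0.0003
dome (0.5535, -0.2885) -> [ 0.5537 -0.2888] 1863 0.0004
dome (0.5545, -0.4025) -> [ 0.5553 -0.403 ] 1815 0.0005
shift cm [-0.22 -0.27 14.49] spin 0.1 | at [ 0.461  -0.2456  0.1679] [ 3.141 -0.     2.175] t 11.15
```

send_rows(
  targets=[
    {"translation": [-0.25, -0.25, 3.5], "spin": 0, "jaw": 0.85},
    {"translation": [-0.25, -0.25, 8], "spin": 0, "jaw": 0.85},
    {"translation": [-0.25, -0.25, 11.5], "spin": 0, "jaw": 0.85},
    {"translation": [-0.25, -0.25, 13.5], "spin": 0, "jaw": 0.85},
    {"translation": [-0.25, -0.25, 14.2], "spin": 0, "jaw": 0.85},
  ],
)

```text
time: 11.65
tool_pos: [0.4593, -0.2487, 0.0237]
tool_rot: [-3.14, -0.004, 2.174]
contact_force: [0.2, -0.8, 0.4]
opening: 0.0776
grip_force: 0.0
```

send_rows(
  targets=[
    {"translation": [0, 0, 0], "spin": 0, "jaw": 0.5},
    {"translation": [0, 0, 0], "spin": 0, "jaw": 0.5},
    {"translation": [0, 0, 0], "spin": 0, "jaw": 0.5},
    {"translation": [0, 0, 0], "spin": 0, "jaw": 0.4},
    {"translation": [0, 0, 0], "spin": 0, "jaw": 0.4},
  ],
)

```text
time: 12.15
tool_pos: [0.4611, -0.2506, 0.027]
tool_rot: [3.14, 0.002, 2.173]
contact_force: [0.2, 0.9, 6.4]
opening: 0.0549
grip_force: 15.0
```

send_rows(
  targets=[
    {"translation": [0, 0, -1], "spin": 0, "jaw": 0.4},
    {"translation": [0, 0, -4], "spin": 0, "jaw": 0.4},
    {"translation": [0, 0, -8], "spin": 0, "jaw": 0.4},
    {"translation": [0, 0, -12], "spin": 0, "jaw": 0.4},
    {"translation": [0, 0, -15], "spin": 0, "jaw": 0.4},
  ],
)

```text
time: 12.65
tool_pos: [0.4604, -0.2504, 0.1789]
tool_rot: [3.141, 0.002, 2.173]
contact_force: [0.9, -0.8, -0.6]
opening: 0.0548
grip_force: 15.0
```

send_rows(
  targets=[
    {"translation": [2.5, 1.7, 0], "spin": 0, "jaw": 0.4},
    {"translation": [6, 4, 0], "spin": 0, "jaw": 0.4},
    {"translation": [10, 6.6, 0], "spin": 0, "jaw": 0.4},
    {"translation": [14, 9.3, 0], "spin": 0, "jaw": 0.4},
    {"translation": [18, 11.9, 0], "spin": 0, "jaw": 0.4},
  ],
)

```text
time: 13.15
tool_pos: [0.4558, -0.0328, 0.1764]
tool_rot: [3.141, 0.0, 2.172]
contact_force: [0.9, 0.3, -0.8]
opening: 0.0549
grip_force: 15.0
```

send_rows(
  targets=[
    {"translation": [4, 2.6, 0], "spin": 0, "jaw": 0.4},
    {"translation": [8, 5.3, 0], "spin": 0, "jaw": 0.4},
    {"translation": [12, 8, 0], "spin": 0, "jaw": 0.4},
    {"translation": [16, 10.6, 0], "spin": 0, "jaw": 0.4},
    {"translation": [19.5, 13, 0], "spin": 0, "jaw": 0.4},
  ],
)

```text
time: 13.65
tool_pos: [0.4522, 0.202, 0.1764]
tool_rot: [3.141, 0.0, 2.174]
contact_force: [1.2, -0.8, -0.4]
opening: 0.0546
grip_force: 15.0
```

send_rows(
  targets=[
    {"translation": [3.5, 2.4, 0], "spin": 0, "jaw": 0.4},
    {"translation": [6, 4, 0], "spin": 0, "jaw": 0.4},
    {"translation": [7.3, 4.8, 0], "spin": 0, "jaw": 0.4},
    {"translation": [7.3, 4.8, 0], "spin": 0, "jaw": 0.4},
    {"translation": [7.3, 4.8, 0], "spin": 0, "jaw": 0.4},
  ],
)

```text
time: 14.15
tool_pos: [0.451, 0.2864, 0.1758]
tool_rot: [-3.141, 0.0, 2.173]
contact_force: [0.5, -0.3, -1.1]
opening: 0.0544
grip_force: 15.0
```

```bash
python3 -c "
from h import *
read_camera('side');read_camera('side')
held('B'); s=monitor.observe(); p,d=read_camera('wrist'); pockets(s,p,d)"
```

```text
held foot [0.4498 0.2867 0.1524] rel tcp mm [ -1.5   0.8 -23.4] 10791 res 0.0005
B need
shift cm [-0.02  0.2  14.65] spin 0 | at [0.4514 0.2859 0.1759] [-3.141  0.     2.172] t 14.3
pocket est [0.5583 0.364 ] rim 553.2 361.6 [44.9 45. ] disc (array([558.7, 362. ]), array([44.2, 44.5]))
pocket est [0.451  0.2889] rim 455.5 282.3 [47.7 66.8] disc (array([451.6, 288.7]), array([43.5, 44.8]))
pocket est [0.468  0.3806] rim 466.2 377.8 [44.8 44.9] disc (array([468.4, 378.7]), array([44.5, 44.9]))
```

send_rows(
  targets=[
    {"translation": [0, 0.2, 3], "spin": 0, "jaw": 0.4},
    {"translation": [0, 0.2, 6.5], "spin": 0, "jaw": 0.4},
    {"translation": [0, 0.2, 9], "spin": 0, "jaw": 0.4},
    {"translation": [0, 0.2, 11], "spin": 0, "jaw": 0.4},
    {"translation": [0, 0.2, 11.5], "spin": 0, "jaw": 0.4},
  ],
)

```text
time: 14.85
tool_pos: [0.4518, 0.287, 0.0587]
tool_rot: [-3.137, -0.001, 2.172]
contact_force: [-0.6, -0.2, -1.2]
opening: 0.0545
grip_force: 15.0
```

```bash
python3 -c "
from h import *
read_camera('side');read_camera('side');read_camera('side')
held('B')"
```

```text
held foot [0.4518 0.2889 0.0379] rel tcp mm [ -1.6   0.8 -23.4] 10787 res 0.0005
B need
shift cm [-0.09 -0.13  3.24] spin 0 | at [0.4537 0.2884 0.0618] [3.14  0.    2.173] t 15.05
```

send_rows(
  targets=[
    {"translation": [-0.1, -0.1, 0.6], "spin": 0, "jaw": 0.4},
    {"translation": [-0.1, -0.1, 1.2], "spin": 0, "jaw": 0.4},
    {"translation": [-0.1, -0.1, 1.8], "spin": 0, "jaw": 0.4},
    {"translation": [-0.1, -0.1, 2.3], "spin": 0, "jaw": 0.4},
    {"translation": [-0.1, -0.1, 2.7], "spin": 0, "jaw": 0.4},
  ],
)

```text
time: 15.55
tool_pos: [0.4523, 0.287, 0.0331]
tool_rot: [-3.141, -0.0, 2.173]
contact_force: [-0.0, 0.2, -1.0]
opening: 0.0546
grip_force: 15.0
```

send_rows(
  targets=[
    {"translation": [0, 0, 0.1], "spin": 0, "jaw": 0.4},
    {"translation": [0, 0, 0.2], "spin": 0, "jaw": 0.4},
    {"translation": [0, 0, 0.3], "spin": 0, "jaw": 0.4},
    {"translation": [0, 0, 0.4], "spin": 0, "jaw": 0.4},
    {"translation": [0, 0, 0.5], "spin": 0, "jaw": 0.4},
  ],
)

```text
time: 16.05
tool_pos: [0.4527, 0.2871, 0.0299]
tool_rot: [3.141, 0.0, 2.173]
contact_force: [-4.7, -2.6, 17.7]
opening: 0.0546
grip_force: 15.0
```

```bash
python3 -c "
from h import *
read_camera('side')
print(monitor.observe()['contact_force']);held('B')"
```

```text
[-4.07731213 -1.51667804  9.08766284]
held foot [0.4509 0.2883 0.0063] rel tcp mm [ -1.7   1.1 -23.7] 12425 res 0.0006
B need
shift cm [-0.08  0.02  0.02] spin 0 | at [0.4527 0.2871 0.03  ] [3.141 0.    2.173] t 16.15
```

send_rows(
  targets=[
    {"translation": [0, 0, 0], "spin": 0, "jaw": 0.8},
    {"translation": [0, 0, 0], "spin": 0, "jaw": 0.8},
    {"translation": [0, 0, 0], "spin": 0, "jaw": 0.8},
    {"translation": [0, 0, -1], "spin": 0, "jaw": 0.8},
    {"translation": [0, 0, -4], "spin": 0, "jaw": 0.8},
  ],
)

```text
time: 16.65
tool_pos: [0.4509, 0.2862, 0.0673]
tool_rot: [-3.136, -0.001, 2.173]
contact_force: [-0.0, -0.4, 0.1]
opening: 0.0735
grip_force: 0.0
```

send_rows(
  targets=[
    {"translation": [0, 0, -4], "spin": 0, "jaw": 0.8},
    {"translation": [-2, -0.9, -8], "spin": 0, "jaw": 0.8},
    {"translation": [-5.2, -2.4, -10], "spin": 0, "jaw": 0.8},
    {"translation": [-9.2, -4.2, -10], "spin": 0, "jaw": 0.8},
    {"translation": [-13.2, -6, -10], "spin": 0, "jaw": 0.8},
  ],
)

```text
time: 17.15
tool_pos: [0.4784, 0.1432, 0.1705]
tool_rot: [3.139, 0.001, 2.175]
contact_force: [0.8, 0.0, 0.2]
opening: 0.074
grip_force: 0.0
```

send_rows(
  targets=[
    {"translation": [-4.2, -1.9, 0], "spin": 0, "jaw": 0.85},
    {"translation": [-8.4, -3.8, 0], "spin": 0, "jaw": 0.85},
    {"translation": [-12.6, -5.7, 0], "spin": 0, "jaw": 0.85},
    {"translation": [-16.8, -7.6, 0], "spin": 0, "jaw": 0.85},
    {"translation": [-21, -9.6, 0], "spin": 0, "jaw": 0.85},
  ],
)

```text
time: 17.65
tool_pos: [0.5179, -0.0851, 0.1695]
tool_rot: [3.141, 0.001, 2.173]
contact_force: [1.0, 0.9, -0.8]
opening: 0.0778
grip_force: 0.0
```

send_rows(
  targets=[
    {"translation": [-4.2, -1.9, 0], "spin": 0, "jaw": 0.85},
    {"translation": [-8.4, -3.8, 0], "spin": 0, "jaw": 0.85},
    {"translation": [-12.6, -5.7, 0], "spin": 0, "jaw": 0.85},
    {"translation": [-16.5, -7.6, 0], "spin": 0, "jaw": 0.85},
    {"translation": [-19, -8.7, 0], "spin": 0, "jaw": 0.85},
  ],
)

```text
time: 18.15
tool_pos: [0.5536, -0.2924, 0.1692]
tool_rot: [-3.142, 0.001, 2.171]
contact_force: [-0.2, 0.4, -0.3]
opening: 0.0781
grip_force: 0.0
```

Run:
```python
from look import *
for i in range(3): p,d=read_camera('scene')
P=campose('scene'); F=cloud(P,d).reshape(-1,3); F=F[~np.isnan(F[:,0])]
for c in ([.437,.197],[.453,.287]): r=fitdome(F,np.array(c),.006); print('placed (scene)',r[0].round(4),r[1:])
lookdomes([(.5535,-.2885),(.5545,-.4025)])
go((.5537,-.2888,.026),2.173)
```

```text
placed (scene) [0.4326 0.1994] (440, np.float64(0.0012255158315301225))
placed (scene) [0.45   0.2884] (463, np.float64(0.001060017718584709))
dome (0.5535, -0.2885) -> [ 0.5534 -0.289 ] 1466 0.0003
dome (0.5545, -0.4025) -> [ 0.5552 -0.4034] 1627 0.0004
shift cm [1.000e-02 4.000e-02 1.427e+01] spin -0.1 | at [ 0.5534 -0.2891  0.1687] [ 3.141e+00 -1.000e-03  2.172e+00] t 18.35
```

send_rows(
  targets=[
    {"translation": [0, 0, 3.5], "spin": 0, "jaw": 0.85},
    {"translation": [0, 0, 8], "spin": 0, "jaw": 0.85},
    {"translation": [0, 0, 11.5], "spin": 0, "jaw": 0.85},
    {"translation": [0, 0, 13.5], "spin": 0, "jaw": 0.85},
    {"translation": [0, 0, 14.2], "spin": 0, "jaw": 0.85},
  ],
)

```text
time: 18.85
tool_pos: [0.5526, -0.2865, 0.0246]
tool_rot: [-3.14, -0.005, 2.175]
contact_force: [0.4, -0.3, -0.7]
opening: 0.0783
grip_force: 0.0
```

send_rows(
  targets=[
    {"translation": [0, 0, 0], "spin": 0, "jaw": 0.5},
    {"translation": [0, 0, 0], "spin": 0, "jaw": 0.5},
    {"translation": [0, 0, 0], "spin": 0, "jaw": 0.5},
    {"translation": [0, 0, 0], "spin": 0, "jaw": 0.4},
    {"translation": [0, 0, 0], "spin": 0, "jaw": 0.4},
  ],
)

```text
time: 19.35
tool_pos: [0.5547, -0.2894, 0.0284]
tool_rot: [3.14, 0.002, 2.173]
contact_force: [0.4, 1.6, 6.7]
opening: 0.0552
grip_force: 15.0
```

send_rows(
  targets=[
    {"translation": [0, 0, -1], "spin": 0, "jaw": 0.4},
    {"translation": [0, 0, -4], "spin": 0, "jaw": 0.4},
    {"translation": [0, 0, -8], "spin": 0, "jaw": 0.4},
    {"translation": [0, 0, -12], "spin": 0, "jaw": 0.4},
    {"translation": [0, 0, -15], "spin": 0, "jaw": 0.4},
  ],
)

```text
time: 19.85
tool_pos: [0.554, -0.2894, 0.18]
tool_rot: [3.141, 0.002, 2.173]
contact_force: [-0.6, -0.4, -1.4]
opening: 0.0549
grip_force: 15.0
```

send_rows(
  targets=[
    {"translation": [2.5, 1.6, 0], "spin": 0, "jaw": 0.4},
    {"translation": [6, 3.9, 0], "spin": 0, "jaw": 0.4},
    {"translation": [10, 6.6, 0], "spin": 0, "jaw": 0.4},
    {"translation": [14, 9.2, 0], "spin": 0, "jaw": 0.4},
    {"translation": [18, 11.8, 0], "spin": 0, "jaw": 0.4},
  ],
)

```text
time: 20.35
tool_pos: [0.5484, -0.0723, 0.1773]
tool_rot: [3.141, 0.0, 2.172]
contact_force: [1.1, 0.3, -0.4]
opening: 0.0552
grip_force: 15.0
```

send_rows(
  targets=[
    {"translation": [4, 2.6, 0], "spin": 0, "jaw": 0.4},
    {"translation": [8, 5.3, 0], "spin": 0, "jaw": 0.4},
    {"translation": [12, 7.9, 0], "spin": 0, "jaw": 0.4},
    {"translation": [16, 10.5, 0], "spin": 0, "jaw": 0.4},
    {"translation": [20, 13.1, 0], "spin": 0, "jaw": 0.4},
  ],
)

```text
time: 20.85
tool_pos: [0.5432, 0.1669, 0.1774]
tool_rot: [3.141, 0.0, 2.173]
contact_force: [0.4, -0.6, -1.6]
opening: 0.0552
grip_force: 15.0
```

send_rows(
  targets=[
    {"translation": [3.8, 2.5, 0], "spin": 0, "jaw": 0.4},
    {"translation": [7, 4.6, 0], "spin": 0, "jaw": 0.4},
    {"translation": [8.9, 5.9, 0], "spin": 0, "jaw": 0.4},
    {"translation": [8.9, 5.9, 0], "spin": 0, "jaw": 0.4},
    {"translation": [8.9, 5.9, 0], "spin": 0, "jaw": 0.4},
  ],
)

```text
time: 21.35
tool_pos: [0.5415, 0.2718, 0.1768]
tool_rot: [-3.141, 0.0, 2.174]
contact_force: [-0.6, 0.3, -1.1]
opening: 0.0551
grip_force: 15.0
```

```bash
python3 -c "
from h import *
read_camera('side');read_camera('side')
held('E'); s=monitor.observe(); p,d=read_camera('wrist'); pockets(s,p,d)"
```

```text
held foot [0.5407 0.271  0.1521] rel tcp mm [ -1.1   0.2 -24.8] 10587 res 0.0005
E need
shift cm [-0.02  0.12 14.61] spin 0 | at [0.542  0.2706 0.1769] [-3.141  0.     2.172] t 21.5
pocket est [0.5414 0.2726] rim 545.9 265.6 [47.9 66.6] disc (array([542., 272.]), array([43.7, 44.9]))
pocket est [0.5583 0.364 ] rim 556.7 361.1 [44.9 45.1] disc (array([558.9, 361.9]), array([44.6, 44.9]))
pocket est [0.451  0.2889] rim 447.9 284.5 [56.  60.3] disc None
pocket est [0.434  0.1993] rim 434.8 195.3 [59.3 62.8] disc (array([452.5, 207.4]), array([ 5.1, 16. ]))
pocket est [0.468  0.3806] rim 469.5 377.3 [44.6 45.1] disc (array([468.6, 378.7]), array([44.5, 45.4]))
```

send_rows(
  targets=[
    {"translation": [0, 0.1, 3], "spin": 0, "jaw": 0.4},
    {"translation": [0, 0.1, 6.5], "spin": 0, "jaw": 0.4},
    {"translation": [0, 0.1, 9], "spin": 0, "jaw": 0.4},
    {"translation": [0, 0.1, 11], "spin": 0, "jaw": 0.4},
    {"translation": [0, 0.1, 11.5], "spin": 0, "jaw": 0.4},
  ],
)

```text
time: 22.05
tool_pos: [0.5415, 0.271, 0.0595]
tool_rot: [-3.137, -0.001, 2.172]
contact_force: [0.3, -0.9, -1.1]
opening: 0.055
grip_force: 15.0
```

```bash
python3 -c "
from h import *
read_camera('side');read_camera('side');read_camera('side')
held('E')"
```

```text
held foot [0.5421 0.2723 0.0376] rel tcp mm [ -1.2   0.2 -24.8] 10604 res 0.0005
E need
shift cm [-0.08 -0.1   3.22] spin 0 | at [0.5436 0.2724 0.063 ] [3.14  0.    2.173] t 22.25
```

send_rows(
  targets=[
    {"translation": [-0.1, -0.1, 0.6], "spin": 0, "jaw": 0.4},
    {"translation": [-0.1, -0.1, 1.2], "spin": 0, "jaw": 0.4},
    {"translation": [-0.1, -0.1, 1.8], "spin": 0, "jaw": 0.4},
    {"translation": [-0.1, -0.1, 2.3], "spin": 0, "jaw": 0.4},
    {"translation": [-0.1, -0.1, 2.7], "spin": 0, "jaw": 0.4},
  ],
)

```text
time: 22.75
tool_pos: [0.5422, 0.2711, 0.0341]
tool_rot: [-3.141, -0.0, 2.173]
contact_force: [-0.4, -0.0, -0.9]
opening: 0.0551
grip_force: 15.0
```

send_rows(
  targets=[
    {"translation": [0, 0, 0.1], "spin": 0, "jaw": 0.4},
    {"translation": [0, 0, 0.2], "spin": 0, "jaw": 0.4},
    {"translation": [0, 0, 0.3], "spin": 0, "jaw": 0.4},
    {"translation": [0, 0, 0.4], "spin": 0, "jaw": 0.4},
    {"translation": [0, 0, 0.4], "spin": 0, "jaw": 0.4},
  ],
)

```text
time: 23.25
tool_pos: [0.5425, 0.2712, 0.0314]
tool_rot: [3.141, 0.0, 2.173]
contact_force: [-1.9, -0.5, 3.4]
opening: 0.055
grip_force: 15.0
```

```bash
python3 -c "
from h import *
read_camera('side')
print(monitor.observe()['contact_force']);held('E')"
```

```text
[-2.07396287 -0.82110754  4.31835337]
held foot [0.541  0.2718 0.0062] rel tcp mm [ -1.4   0.6 -25.1] 12246 res 0.0006
E need
shift cm [-0.08  0.06  0.02] spin 0 | at [0.5425 0.2712 0.0314] [3.141 0.    2.173] t 23.35
```

send_rows(
  targets=[
    {"translation": [0, 0, 0], "spin": 0, "jaw": 0.8},
    {"translation": [0, 0, 0], "spin": 0, "jaw": 0.8},
    {"translation": [0, 0, 0], "spin": 0, "jaw": 0.8},
    {"translation": [0, 0, -1], "spin": 0, "jaw": 0.8},
    {"translation": [0, 0, -4], "spin": 0, "jaw": 0.8},
  ],
)

```text
time: 23.85
tool_pos: [0.5406, 0.2704, 0.0688]
tool_rot: [-3.136, -0.002, 2.173]
contact_force: [0.2, -0.3, -0.2]
opening: 0.0732
grip_force: 0.0
```

send_rows(
  targets=[
    {"translation": [0, 0, -4], "spin": 0, "jaw": 0.8},
    {"translation": [-2, -1.3, -8], "spin": 0, "jaw": 0.8},
    {"translation": [-5.2, -3.4, -10], "spin": 0, "jaw": 0.8},
    {"translation": [-9.2, -6.1, -10], "spin": 0, "jaw": 0.8},
    {"translation": [-13.2, -8.7, -10], "spin": 0, "jaw": 0.8},
  ],
)

```text
time: 24.35
tool_pos: [0.5457, 0.1118, 0.1725]
tool_rot: [3.139, 0.002, 2.175]
contact_force: [0.5, -0.8, -0.4]
opening: 0.0739
grip_force: 0.0
```

send_rows(
  targets=[
    {"translation": [-4, -2.6, 0], "spin": 0, "jaw": 0.85},
    {"translation": [-8, -5.3, 0], "spin": 0, "jaw": 0.85},
    {"translation": [-12, -7.9, 0], "spin": 0, "jaw": 0.85},
    {"translation": [-16, -10.5, 0], "spin": 0, "jaw": 0.85},
    {"translation": [-20, -13.2, 0], "spin": 0, "jaw": 0.85},
  ],
)

```text
time: 24.85
tool_pos: [0.55, -0.1286, 0.1716]
tool_rot: [3.141, 0.001, 2.173]
contact_force: [0.9, 0.1, 0.2]
opening: 0.0782
grip_force: 0.0
```

send_rows(
  targets=[
    {"translation": [-4, -2.6, 0], "spin": 0, "jaw": 0.85},
    {"translation": [-8, -5.3, 0], "spin": 0, "jaw": 0.85},
    {"translation": [-12, -7.9, 0], "spin": 0, "jaw": 0.85},
    {"translation": [-16, -10.5, 0], "spin": 0, "jaw": 0.85},
    {"translation": [-19, -12.5, 0], "spin": 0, "jaw": 0.85},
  ],
)

```text
time: 25.35
tool_pos: [0.5542, -0.3571, 0.1714]
tool_rot: [3.142, 0.001, 2.172]
contact_force: [0.2, -0.2, 0.5]
opening: 0.0786
grip_force: 0.0
```

send_rows(
  targets=[
    {"translation": [-2, -1.3, 0], "spin": 0, "jaw": 0.85},
    {"translation": [-4.1, -2.7, 0], "spin": 0, "jaw": 0.85},
    {"translation": [-4.1, -2.7, 0], "spin": 0, "jaw": 0.85},
    {"translation": [-4.1, -2.7, 0], "spin": 0, "jaw": 0.85},
    {"translation": [-4.1, -2.7, 0], "spin": 0, "jaw": 0.85},
  ],
)

```text
time: 25.85
tool_pos: [0.5558, -0.4019, 0.171]
tool_rot: [3.141, -0.0, 2.174]
contact_force: [0.2, 0.2, 0.4]
opening: 0.0781
grip_force: 0.0
```

Run:
```python
from look import *
for i in range(3): p,d=read_camera('scene')
cv2.imwrite('pics/s3.png',p[:,:,::-1])
P=campose('scene'); F=cloud(P,d).reshape(-1,3); F=F[~np.isnan(F[:,0])]
for c in ([.437,.197],[.453,.287],[.543,.271]): r=fitdome(F,np.array(c),.006); print('placed (scene)',r[0].round(4),r[1:])
lookdomes([(.5552,-.403)])
go((.5552,-.4032,.026),2.173)
```

```text
placed (scene) [0.4324 0.1993] (446, np.float64(0.001383574013874584))
placed (scene) [0.4498 0.2883] (463, np.float64(0.0010123326650108636))
placed (scene) [0.5403 0.2719] (491, np.float64(0.0010028291961777826))
dome (0.5552, -0.403) -> [ 0.5554 -0.4033] 1468 0.0003
shift cm [-0.04 -0.13 14.51] spin 0.1 | at [ 0.556  -0.4021  0.1711] [3.141 0.    2.174] t 26.05
```

View pics/s3.png

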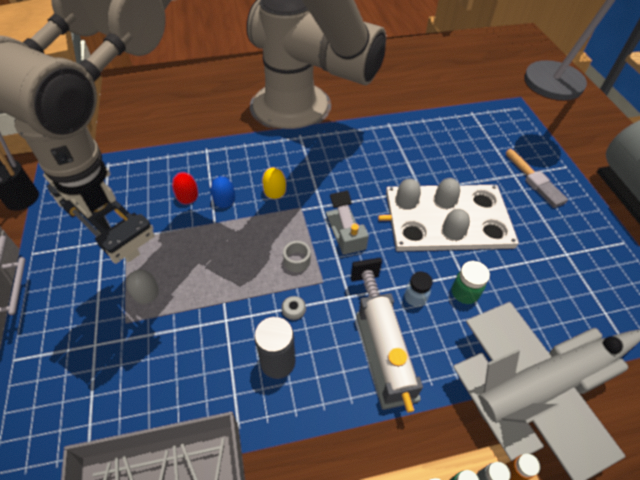

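The scene picture shows three domes standing in pockets at (409,193), (447,193) and (457,223). The last grey dome is at (141,288) under the gripper, and the bystanders are unmoved.

send_rows(
  targets=[
    {"translation": [0, -0.1, 3.5], "spin": 0, "jaw": 0.85},
    {"translation": [0, -0.1, 8], "spin": 0, "jaw": 0.85},
    {"translation": [0, -0.1, 11.5], "spin": 0, "jaw": 0.85},
    {"translation": [0, -0.1, 13.6], "spin": 0, "jaw": 0.85},
    {"translation": [0, -0.1, 14.4], "spin": 0, "jaw": 0.85},
  ],
)

```text
time: 26.55
tool_pos: [0.5538, -0.402, 0.0239]
tool_rot: [-3.141, -0.005, 2.174]
contact_force: [-0.1, -0.7, -0.4]
opening: 0.078
grip_force: 0.0
```

send_rows(
  targets=[
    {"translation": [0, 0, 0], "spin": 0, "jaw": 0.5},
    {"translation": [0, 0, 0], "spin": 0, "jaw": 0.5},
    {"translation": [0, 0, 0], "spin": 0, "jaw": 0.5},
    {"translation": [0, 0, 0], "spin": 0, "jaw": 0.4},
    {"translation": [0, 0, 0], "spin": 0, "jaw": 0.4},
  ],
)

```text
time: 27.05
tool_pos: [0.5557, -0.4042, 0.0286]
tool_rot: [3.141, 0.003, 2.173]
contact_force: [0.2, 0.4, 5.9]
opening: 0.0549
grip_force: 15.0
```

send_rows(
  targets=[
    {"translation": [0, 0, -1], "spin": 0, "jaw": 0.4},
    {"translation": [0, 0, -4], "spin": 0, "jaw": 0.4},
    {"translation": [0, 0, -8], "spin": 0, "jaw": 0.4},
    {"translation": [0, 0, -12], "spin": 0, "jaw": 0.4},
    {"translation": [0, 0, -15], "spin": 0, "jaw": 0.4},
  ],
)

```text
time: 27.55
tool_pos: [0.555, -0.4039, 0.1801]
tool_rot: [3.141, 0.002, 2.173]
contact_force: [1.0, 0.5, -1.2]
opening: 0.0545
grip_force: 15.0
```

send_rows(
  targets=[
    {"translation": [2.5, 1.5, 0], "spin": 0, "jaw": 0.4},
    {"translation": [6, 3.7, 0], "spin": 0, "jaw": 0.4},
    {"translation": [10, 6.1, 0], "spin": 0, "jaw": 0.4},
    {"translation": [14, 8.6, 0], "spin": 0, "jaw": 0.4},
    {"translation": [18, 11, 0], "spin": 0, "jaw": 0.4},
  ],
)

```text
time: 28.05
tool_pos: [0.5429, -0.1912, 0.1772]
tool_rot: [3.141, -0.0, 2.173]
contact_force: [0.9, 0.6, -1.3]
opening: 0.0548
grip_force: 15.0
```

send_rows(
  targets=[
    {"translation": [4, 2.5, 0], "spin": 0, "jaw": 0.4},
    {"translation": [8, 4.9, 0], "spin": 0, "jaw": 0.4},
    {"translation": [12, 7.4, 0], "spin": 0, "jaw": 0.4},
    {"translation": [16, 9.8, 0], "spin": 0, "jaw": 0.4},
    {"translation": [20, 12.3, 0], "spin": 0, "jaw": 0.4},
  ],
)

```text
time: 28.55
tool_pos: [0.5309, 0.0432, 0.1773]
tool_rot: [3.141, 0.0, 2.173]
contact_force: [0.7, 0.1, 0.1]
opening: 0.0545
grip_force: 15.0
```

send_rows(
  targets=[
    {"translation": [4, 2.5, 0], "spin": 0, "jaw": 0.4},
    {"translation": [8, 4.9, 0], "spin": 0, "jaw": 0.4},
    {"translation": [10.8, 6.6, 0], "spin": 0, "jaw": 0.4},
    {"translation": [11.9, 7.3, 0], "spin": 0, "jaw": 0.4},
    {"translation": [11.9, 7.3, 0], "spin": 0, "jaw": 0.4},
  ],
)

```text
time: 29.05
tool_pos: [0.5239, 0.1822, 0.1769]
tool_rot: [3.141, 0.0, 2.176]
contact_force: [0.2, -0.5, -0.4]
opening: 0.0549
grip_force: 15.0
```

```bash
python3 -c "
from h import *
read_camera('side');read_camera('side');read_camera('side')
held('D')"
```

```text
held foot [0.5233 0.1798 0.1518] rel tcp mm [ -1.2   0.3 -25. ] 10647 res 0.0005
D need
shift cm [ 0.05  0.26 14.59] spin 0 | at [0.5245 0.1794 0.1768] [-3.141  0.     2.171] t 29.25
```

send_rows(
  targets=[
    {"translation": [0.05, 0.25, 3], "spin": 0, "jaw": 0.4},
    {"translation": [0.05, 0.25, 6.5], "spin": 0, "jaw": 0.4},
    {"translation": [0.05, 0.25, 9], "spin": 0, "jaw": 0.4},
    {"translation": [0.05, 0.25, 11], "spin": 0, "jaw": 0.4},
    {"translation": [0.05, 0.25, 11.5], "spin": 0, "jaw": 0.4},
  ],
)

```text
time: 29.75
tool_pos: [0.5249, 0.181, 0.0596]
tool_rot: [-3.137, -0.002, 2.171]
contact_force: [0.8, -0.3, -1.3]
opening: 0.0546
grip_force: 15.0
```

```bash
python3 -c "
from h import *
read_camera('side');read_camera('side');read_camera('side')
held('D')"
```

```text
held foot [0.5255 0.1823 0.0374] rel tcp mm [ -1.2   0.3 -24.9] 10638 res 0.0005
D need
shift cm [-0.06 -0.11  3.19] spin 0 | at [0.5269 0.1824 0.0628] [3.140e+00 1.000e-03 2.172e+00] t 29.95
```

send_rows(
  targets=[
    {"translation": [-0.05, -0.1, 0.6], "spin": 0, "jaw": 0.4},
    {"translation": [-0.05, -0.1, 1.2], "spin": 0, "jaw": 0.4},
    {"translation": [-0.05, -0.1, 1.8], "spin": 0, "jaw": 0.4},
    {"translation": [-0.05, -0.1, 2.3], "spin": 0, "jaw": 0.4},
    {"translation": [-0.05, -0.1, 2.7], "spin": 0, "jaw": 0.4},
  ],
)

```text
time: 30.45
tool_pos: [0.5257, 0.1818, 0.0343]
tool_rot: [3.141, 0.0, 2.173]
contact_force: [1.3, -1.4, 0.5]
opening: 0.0542
grip_force: 15.0
```

send_rows(
  targets=[
    {"translation": [0, 0, 0.1], "spin": 0, "jaw": 0.4},
    {"translation": [0, 0, 0.2], "spin": 0, "jaw": 0.4},
    {"translation": [0, 0, 0.3], "spin": 0, "jaw": 0.4},
    {"translation": [0, 0, 0.4], "spin": 0, "jaw": 0.4},
    {"translation": [0, 0, 0.4], "spin": 0, "jaw": 0.4},
  ],
)

```text
time: 30.95
tool_pos: [0.5259, 0.1818, 0.0316]
tool_rot: [3.14, 0.001, 2.173]
contact_force: [0.5, -1.4, 5.4]
opening: 0.0549
grip_force: 15.0
```

```bash
python3 -c "
from h import *
read_camera('side')
print(monitor.observe()['contact_force']);held('D')"
```

```text
[-0.24149583 -2.15188915  5.7006571 ]
held foot [0.5245 0.1824 0.0062] rel tcp mm [ -1.4   0.6 -25.3] 12343 res 0.0006
D need
shift cm [-0.11  0.01  0.02] spin 0 | at [0.5259 0.1818 0.0315] [3.140e+00 1.000e-03 2.173e+00] t 31.05
```

send_rows(
  targets=[
    {"translation": [0, 0, 0], "spin": 0, "jaw": 0.8},
    {"translation": [0, 0, 0], "spin": 0, "jaw": 0.8},
    {"translation": [0, 0, 0], "spin": 0, "jaw": 0.8},
    {"translation": [0, 0, -1], "spin": 0, "jaw": 0.8},
    {"translation": [0, 0, -4], "spin": 0, "jaw": 0.8},
  ],
)

```text
time: 31.55
tool_pos: [0.5235, 0.1815, 0.0691]
tool_rot: [-3.136, -0.003, 2.173]
contact_force: [-0.5, 0.3, -0.1]
opening: 0.0735
grip_force: 0.0
```

send_rows(
  targets=[
    {"translation": [0, 0, -4], "spin": 0, "jaw": 0.8},
    {"translation": [0, 0, -8], "spin": 0, "jaw": 0.8},
    {"translation": [0, 0, -11], "spin": 0, "jaw": 0.8},
    {"translation": [0, 0, -11], "spin": 0, "jaw": 0.8},
    {"translation": [0, 0, -11], "spin": 0, "jaw": 0.8},
  ],
)

```text
time: 32.05
tool_pos: [0.5255, 0.1819, 0.1816]
tool_rot: [3.14, 0.0, 2.173]
contact_force: [0.7, 0.7, -0.0]
opening: 0.0732
grip_force: 0.0
```

send_rows(
  targets=[
    {"translation": [-3, -0.6, 0], "spin": -8, "jaw": 0},
    {"translation": [-6, -1.2, 0], "spin": -16, "jaw": 0},
    {"translation": [-9.5, -1.9, 0], "spin": -24, "jaw": 0},
    {"translation": [-13, -2.6, 0], "spin": -32, "jaw": 0},
    {"translation": [-15, -3.1, 0], "spin": -40, "jaw": 0},
  ],
)

```text
time: 32.55
tool_pos: [0.5849, 0.0383, 0.1789]
tool_rot: [-3.141, -0.003, 2.876]
contact_force: [0.4, -0.4, 0.2]
opening: 0.0379
grip_force: 0.0
```

send_rows(
  targets=[
    {"translation": [0, 0, 0], "spin": -6, "jaw": 0},
    {"translation": [0, 0, 0], "spin": -12.6, "jaw": 0},
    {"translation": [0, 0, 0], "spin": -12.6, "jaw": 0},
    {"translation": [0, 0, 0], "spin": -12.6, "jaw": 0},
    {"translation": [0, 0, 0], "spin": -12.6, "jaw": 0},
  ],
)

```text
time: 33.05
tool_pos: [0.5846, 0.0409, 0.1801]
tool_rot: [3.141, -0.001, 3.089]
contact_force: [0.3, -0.9, 0.7]
opening: 0.0013
grip_force: 0.0
```

Run:
```python
from look import *
for n in('scene','side'):
    p,d=read_camera(n); cv2.imwrite(f'pics/{n}4.png',p[:,:,::-1]); F=cloud(campose(n),d).reshape(-1,3); F=F[~np.isnan(F[:,0])]
    for k in 'ABED':
        r=fitdome(F,POC[NM[k]].copy(),.006); s=F[np.hypot(F[:,0]-r[0][0],F[:,1]-r[0][1])<.02]
        print(n,k,'err mm',((r[0]-POC[NM[k]])*1e3).round(1),r[1],round(r[2],4),'top',np.percentile(s[:,2],99).round(4) if len(s) else None)
st=monitor.observe(); p,d=read_camera('wrist'); cv2.imwrite('pics/w5.png',p[:,:,::-1]); C=cloud(campose('wrist',st),d)
m=(p.max(2)<75)&(C[:,:,2]>.03)&(C[:,:,2]<.09)&(C[:,:,0]>.6)&(abs(C[:,:,1]-.04)<.05); Q=C[m]
if len(Q):
    print('paddle',len(Q),Q.mean(0),np.percentile(Q,[1,50,99],axis=0).round(4)); T=Q[Q[:,2]>.078]; print(cv2.minAreaRect((T[:,:2]*1e3).astype(np.float32)))
go((.585,.039,.032),3.09)
```

```text
scene A err mm [-1.9  1.8] 371 0.0012 top 0.0782
scene B err mm [-1.8  0.3] 457 0.0011 top 0.0777
scene E err mm [-1.8  0.4] 498 0.0011 top 0.0775
scene D err mm [-1.5  2.2] 460 0.0011 top 0.0777
side A err mm [-2.8 -0.3] 626 0.0009 top 0.0758
side B err mm [-2.1  0.7] 623 0.0007 top 0.077
side E err mm [-2.1  0.3] 616 0.0008 top 0.0766
side D err mm [-2.   1.4] 554 0.0009 top 0.0758
paddle 2379 [0.61964848 0.03860047 0.06178029] [[0.6173 0.0092 0.0307]
 [0.6183 0.0384 0.0634]
 [0.6556 0.0673 0.0822]]
((622.7723999023438, 38.05107879638672), (59.82421875, 10.591133117675781), 88.33025360107422)
shift cm [-0.03 -0.19 14.86] spin 0.0 | at [0.5848 0.0409 0.1806] [ 3.142 -0.     3.091] t 33.2
```

View pics/w5.png

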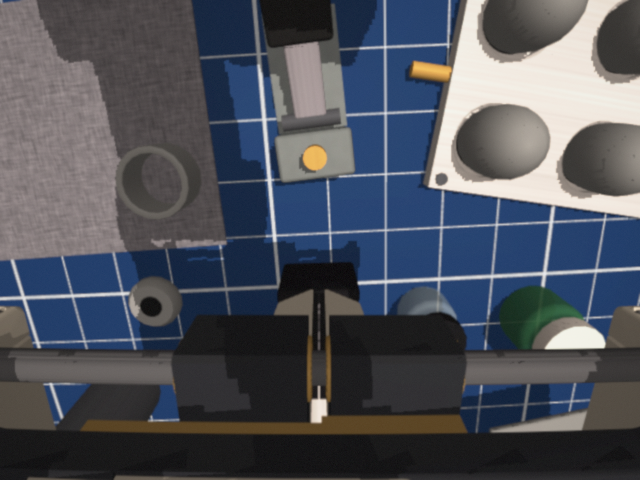

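The wrist picture shows the paddle at (318,280), just ahead of the closed fingers. The lever block's stub at (315,158) is behind and clear, and all four domes stand in the tray. Lowering in front of the paddle.

send_rows(
  targets=[
    {"translation": [0, -0.2, 3], "spin": 0, "jaw": 0},
    {"translation": [0, -0.2, 7], "spin": 0, "jaw": 0},
    {"translation": [0, -0.2, 11], "spin": 0, "jaw": 0},
    {"translation": [0, -0.2, 13.5], "spin": 0, "jaw": 0},
    {"translation": [0, -0.2, 14.2], "spin": 0, "jaw": 0},
  ],
)

```text
time: 33.7
tool_pos: [0.5828, 0.0389, 0.0358]
tool_rot: [3.141, -0.006, 3.091]
contact_force: [0.2, 0.7, -0.2]
opening: 0.0006
grip_force: 0.0
```

send_rows(
  targets=[
    {"translation": [-1, 0, 0], "spin": 0, "jaw": 0},
    {"translation": [-2, 0, 0], "spin": 0, "jaw": 0},
    {"translation": [-3, 0, 0], "spin": 0, "jaw": 0},
    {"translation": [-4, 0, 0], "spin": 0, "jaw": 0},
    {"translation": [-5, 0, 0], "spin": 0, "jaw": 0},
  ],
)

```text
time: 34.2
tool_pos: [0.6336, 0.037, 0.0398]
tool_rot: [3.141, -0.003, 3.091]
contact_force: [-8.0, 3.6, 3.6]
opening: 0.0004
grip_force: 4.3
```

send_rows(
  targets=[
    {"translation": [-0.8, 0, 0], "spin": 0, "jaw": 0},
    {"translation": [-1.6, 0, 0], "spin": 0, "jaw": 0},
    {"translation": [-2.2, 0, 0], "spin": 0, "jaw": 0},
    {"translation": [-2.6, 0, 0], "spin": 0, "jaw": 0},
    {"translation": [-2.8, 0, 0], "spin": 0, "jaw": 0},
  ],
)

```text
time: 34.7
tool_pos: [0.6604, 0.0365, 0.0398]
tool_rot: [3.14, -0.006, 3.092]
contact_force: [-12.2, 5.9, 5.8]
opening: 0.0003
grip_force: 5.9
```

send_rows(
  targets=[
    {"translation": [-0.2, 0, 0], "spin": 0, "jaw": 0},
    {"translation": [-0.4, 0, 0], "spin": 0, "jaw": 0},
    {"translation": [-0.6, 0, 0], "spin": 0, "jaw": 0},
    {"translation": [-0.8, 0, 0], "spin": 0, "jaw": 0},
    {"translation": [-0.9, 0, 0], "spin": 0, "jaw": 0},
  ],
)

```text
time: 35.2
tool_pos: [0.6675, 0.0364, 0.0398]
tool_rot: [3.14, -0.01, 3.093]
contact_force: [-20.2, 5.2, 10.2]
opening: 0.0003
grip_force: 10.3
```

send_rows(
  targets=[
    {"translation": [-0.2, 0, 0], "spin": 0, "jaw": 0},
    {"translation": [-0.3, 0, 0], "spin": 0, "jaw": 0},
    {"translation": [-0.3, 0, 0], "spin": 0, "jaw": 0},
    {"translation": [-0.3, 0, 0], "spin": 0, "jaw": 0},
    {"translation": [-0.3, 0, 0], "spin": 0, "jaw": 0},
  ],
)

```text
time: 35.7
tool_pos: [0.6675, 0.0364, 0.0398]
tool_rot: [3.14, -0.016, 3.093]
contact_force: [-29.4, 5.4, 16.1]
opening: 0.0004
grip_force: 14.8
```

The stop is reached at x = 0.6675. Retracting, then the second stroke.

send_rows(
  targets=[
    {"translation": [2, 0, 0], "spin": 0, "jaw": 0},
    {"translation": [4.5, 0, 0], "spin": 0, "jaw": 0},
    {"translation": [7, 0, 0], "spin": 0, "jaw": 0},
    {"translation": [8.5, 0, 0], "spin": 0, "jaw": 0},
    {"translation": [8.5, 0, 0], "spin": 0, "jaw": 0},
  ],
)

```text
time: 36.2
tool_pos: [0.589, 0.0387, 0.0402]
tool_rot: [3.142, 0.0, 3.091]
contact_force: [-0.4, -0.4, -0.0]
opening: 0.0002
grip_force: 0.0
```

Run:
```python
from h import *
for i in range(3): read_camera('side')
st=monitor.observe(); p,d=read_camera('wrist'); C=cloud(campose('wrist',st),d)
F,dd=read_camera('scene'); C=cloud(campose('scene'),dd); Q=C[255:290,345:390].reshape(-1,3); I=F[255:290,345:390].reshape(-1,3).max(1); Q=Q[(I<75)&(Q[:,2]>.03)&(Q[:,2]<.09)&(Q[:,0]>.605)]
print(len(Q),np.percentile(Q,[2,50,98],axis=0).round(4)); go((.585,.039,.04),3.09); print(monitor.observe()['contact_force'])
```

```text
477 [[0.6209 0.0095 0.0314]
 [0.6291 0.0341 0.0681]
 [0.6313 0.0666 0.0838]]
shift cm [ 0.62  0.04 -0.09] spin 0.1 | at [0.5911 0.0383 0.0391] [3.142e+00 2.000e-03 3.091e+00] t 36.45
[ 0.24719145  0.63008399 -0.09071809]
```

The paddle's back face is at 0.629, its rest position, so it came all the way out. Second stroke.

send_rows(
  targets=[
    {"translation": [-1, 0, 0], "spin": 0, "jaw": 0},
    {"translation": [-2, 0, 0], "spin": 0, "jaw": 0},
    {"translation": [-3, 0, 0], "spin": 0, "jaw": 0},
    {"translation": [-4, 0, 0], "spin": 0, "jaw": 0},
    {"translation": [-5, 0, 0], "spin": 0, "jaw": 0},
  ],
)

```text
time: 36.95
tool_pos: [0.6385, 0.0367, 0.0384]
tool_rot: [3.141, -0.005, 3.092]
contact_force: [-9.6, 4.2, 6.5]
opening: 0.0004
grip_force: 4.7
```

send_rows(
  targets=[
    {"translation": [-0.8, 0, 0], "spin": 0, "jaw": 0},
    {"translation": [-1.5, 0, 0], "spin": 0, "jaw": 0},
    {"translation": [-2, 0, 0], "spin": 0, "jaw": 0},
    {"translation": [-2.5, 0, 0], "spin": 0, "jaw": 0},
    {"translation": [-2.8, 0, 0], "spin": 0, "jaw": 0},
  ],
)

```text
time: 37.45
tool_pos: [0.6654, 0.0361, 0.0384]
tool_rot: [3.14, -0.007, 3.092]
contact_force: [-12.0, 4.2, 7.7]
opening: 0.0003
grip_force: 6.4
```

send_rows(
  targets=[
    {"translation": [-0.2, 0, 0], "spin": 0, "jaw": 0},
    {"translation": [-0.4, 0, 0], "spin": 0, "jaw": 0},
    {"translation": [-0.6, 0, 0], "spin": 0, "jaw": 0},
    {"translation": [-0.7, 0, 0], "spin": 0, "jaw": 0},
    {"translation": [-0.7, 0, 0], "spin": 0, "jaw": 0},
  ],
)

```text
time: 37.95
tool_pos: [0.6674, 0.0361, 0.0384]
tool_rot: [3.14, -0.018, 3.093]
contact_force: [-30.1, 5.4, 18.8]
opening: 0.0006
grip_force: 15.5
```

Home again. Retracting and lifting clear.

send_rows(
  targets=[
    {"translation": [2, 0, 0], "spin": 0, "jaw": 0},
    {"translation": [4.5, 0, 0], "spin": 0, "jaw": 0},
    {"translation": [7, 0, 0], "spin": 0, "jaw": 0},
    {"translation": [8.5, 0, 0], "spin": 0, "jaw": 0},
    {"translation": [8.5, 0, 0], "spin": 0, "jaw": 0},
  ],
)

```text
time: 38.45
tool_pos: [0.5887, 0.0386, 0.0387]
tool_rot: [3.141, -0.002, 3.091]
contact_force: [-0.1, 0.8, 0.0]
opening: 0.0003
grip_force: 0.0
```

send_rows(
  targets=[
    {"translation": [0, 0, 0], "spin": 0, "jaw": 0},
    {"translation": [0, 0, -3], "spin": 0, "jaw": 0},
    {"translation": [0, 0, -7], "spin": 0, "jaw": 0},
    {"translation": [0, 0, -11], "spin": 0, "jaw": 0},
    {"translation": [0, 0, -14], "spin": 0, "jaw": 0},
  ],
)

```text
time: 38.95
tool_pos: [0.5919, 0.0382, 0.1816]
tool_rot: [3.142, 0.004, 3.091]
contact_force: [0.4, -0.1, -0.1]
opening: 0.0006
grip_force: 0.0
```

Run:
```python
from h import *
for i in range(4): read_camera('side')
for n in('scene','side'):
    p,d=read_camera(n); cv2.imwrite(f'pics/{n}5.png',p[:,:,::-1]); F=cloud(campose(n),d).reshape(-1,3); F=F[~np.isnan(F[:,0])]
    for k in 'ABED':
        r=fitdome(F,POC[NM[k]].copy(),.006); print(n,k,'err mm',((r[0]-POC[NM[k]])*1e3).round(1),r[1],round(r[2],4))
    if n=='scene':
        C=cloud(campose(n),d); Q=C[255:290,345:390].reshape(-1,3); I=p[255:290,345:390].reshape(-1,3).max(1); Q=Q[(I<75)&(Q[:,2]>.03)&(Q[:,2]<.09)&(Q[:,0]>.605)]; print(len(Q),np.median(Q,0))
        Q=C[185:220,325:360].reshape(-1,3); I=p[185:220,325:360].reshape(-1,3).max(1); Q=Q[(I<75)&(Q[:,2]>.03)&(Q[:,2]<.09)]; print('bleed',len(Q),np.median(Q,0))
```

```text
scene A err mm [-1.4  2.3] 323 0.0013
scene B err mm [-1.7  0.2] 460 0.0011
scene E err mm [-1.7  0.5] 499 0.001
scene D err mm [-1.3  2.2] 484 0.0011
445 [0.6290654  0.03285877 0.06978058]
bleed 134 [0.43666669 0.03789843 0.0643611 ]
side A err mm [-2.6 -0.3] 603 0.0009
side B err mm [-2.2  0.6] 607 0.0007
side E err mm [-2.2  0.4] 625 0.0008
side D err mm [-2.1  1.4] 571 0.0009
```

View pics/scene5.png

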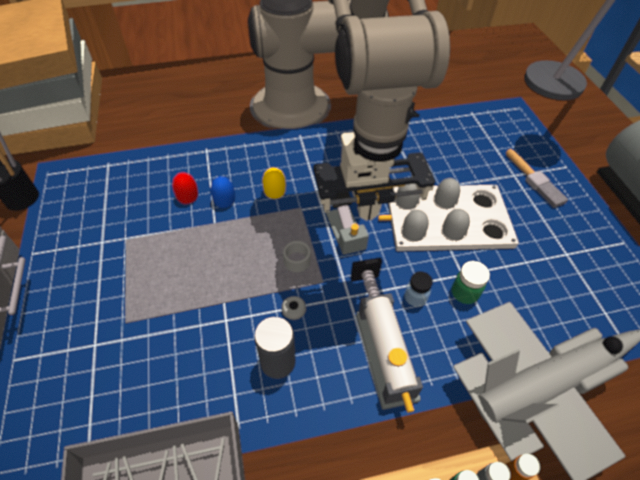

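The final scene picture shows four domes seated at (409,195), (447,193), (414,225) and (457,223). The paddle is out at (365,268), the bystanders are unmoved and the gripper is clear of everything.

```bash
python3 -c "
from cell import job
print(job.hand_in())"
```

```text
the job is handed in; nothing more can be done
None
```

I handed the job in at about 39 s of the 210 s: bleed lever pressed and sprung back, all four grey domes seated in tray pockets, and the pump paddle pushed home twice and back out each time; the hand-in returned no verdict.

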